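# Ready the laundry bench for the spin cycle

## Task

Make the laundry bench ready for the shaking of the spin cycle. First hook the blue shelf's claws into the slotted upright and press it down until it locks fully home; stand the jar upright on it. Then, with the rack's keeper bar swung clear, stand every small beige bottle that is out upright in a rack pocket of its own, and last of all swing the keeper bar shut until it clicks home in its catch. Leave the other things on the bench where they are.

Things in the scene. Friction and masses are not known exactly. Their poses are not given: they have to be found in the camera images.
- shelf: small blue hook-on shelf (loose, 0.16 to 0.26 kg): tray 90 long (own x) by 64 wide (y), floor 5 thick, side walls 4 thick, 34 high (inner width 56), lip 11 high at front (-x). Back plate 70 high, back face at x = 45. Origin: centre of the underside, z up. Grip it from above across the walls at x about -12, fingertips 10 above the underside, to clear back plate and upright
- claws (a point): shelf point (45, 0, 62): on the back face midway between the two steel claws, level with the undersides of their necks; axes as the shelf's. Claws at y = +-20, 8 wide: neck 7 long, z 62 to 70, ending in a lip 6 thick that hangs from z 70 down to z 48
- flange (a point): shelf point (31, 0, 70): on the flat flange on top of the back plate (x 25 to 45, 64 wide), the place to press down on with closed fingers to lock the shelf. Locked, the shelf may droop forward by about 0.04 rad
- upright: white steel panel fixed upright on the table, 90 wide, 206 high, 5 thick; front face at own x = 0, looking along own -x, roughly at the robot. Two slots at y = +-20, each 15 wide, z 162 to 196. Origin on the table at the middle of the front face, z up. Behind it, spring balls grip the claw lips over the last 8 mm of their way down: about 10 N, at most 20
- slots (a point): on the upright's front face midway between the slots, level with their lower edges (z 162); axes as the upright's. Push the claws in along +x with claws 15 to 25 above this point until the back face meets the panel, then straight down till the necks rest on the lower edges: claws then meets this point (height within 3, up to 3 off the panel), shelf underside 100 above the table
- jar: round white jar with a wooden lid, 75 tall, body dia 44 up to 54, lid dia 36 from 54 to 75 (grip it by the lid); about 0.12 kg; origin at the centre of its underside. It stands on the shelf floor between the side walls; a good place is shelf x -12, y 0, gripped across the shelf
- rack: white rack fixed to the table: a row of four open pockets centred at own x = 0, y = -84, -28, 28, 84, each 54 by 53 inside, walls and dividers 4 thick and 35 high, floor 4 above the table. Posts at both ends (y = +-135): hinge post at +y, 83 high, catch post at -y, 64 high; base 310 long. Origin on the table under the middle of the row, z up, front is -x
- keeper (a joint): angle a of the wooden keeper bar (12 wide, 284 long, 87 to 101 above the table, 8 over seated caps). It swings level about the hinge and stays where left. 0 = shut, along the row over the pockets; grows as the tip swings to the rack's front, stop at 1.6. Hinge to tip in the rack frame: (-sin a, -cos a). In the last 0.07 rad of closing it rides over a sprung ball (about 5 N), then clicks home to 0
- keeper_hinge (a point): on the bar's vertical hinge axis, 94 above the table (rack frame 0, 135)
- keeper_knob (a point): middle of the red round upright knob on the bar (dia 18, from 101 to 129 above the table; the point is at 115), 245 from the hinge axis; it may be pinched from above and led round, or pushed
- bottle0: squat round beige bottle with a white cap: 75 tall, body dia 44 up to 42 high, cap dia 30 from 50 to 75 high (grip it by the cap), heavy base; about 0.11 kg; origin at the centre of its underside, z up. May be absent (None)
- bottle1: squat round beige bottle with a green cap: 75 tall, body dia 44 up to 42 high, cap dia 30 from 50 to 75 high (grip it by the cap), heavy base; about 0.11 kg; origin at the centre of its underside, z up. May be absent (None)
- bottle2: squat round beige bottle with a yellow cap: 75 tall, body dia 44 up to 42 high, cap dia 30 from 50 to 75 high (grip it by the cap), heavy base; about 0.11 kg; origin at the centre of its underside, z up. May be absent (None)
- bottle3: squat round beige bottle with an orange cap: 75 tall, body dia 44 up to 42 high, cap dia 30 from 50 to 75 high (grip it by the cap), heavy base; about 0.11 kg; origin at the centre of its underside, z up. May be absent (None)
- brush: scrubbing brush lying on the table, bystander; leave alone
- soap: bar of soap 75 x 50 x 24, bystander; leave alone
- peg_a: wooden clothes peg 72 x 12 x 10, bystander; leave alone
- peg_b: wooden clothes peg 72 x 12 x 10, bystander; leave alone
- tin: small tin dia 48, 50 tall, bystander; leave alone
- softener: white bottle dia 76, 170 tall, beside the rack, bystander; leave alone
Not all that is in view belongs to the job. Of the things that look like the shelf, take the one that is nearest to the robot's base at the start.

How it is judged (in metres and radians):
On the way, in this order (a step that is already met when the one before it is completed fails the run):
1. the shelf hangs in the slotted upright, pressed fully home (z of claws in the frame of slots between -0.003 and 0.003 m and x of claws in the frame of slots between -0.005 and 0.003 m and y of claws in the frame of slots between -0.006 and 0.006 m and angle between shelf's own z axis and vertical below 0.08 rad and angle between the x axis of shelf and the x axis of upright, either way round below 0.12 rad), for 0.2 s.
2. every bottle stands in the rack while the keeper bar is swung clear (x of bottle0 in the frame of rack between -0.012 and 0.012 m and y of bottle0 in the frame of rack between -0.095 and 0.095 m and z of each of bottle0, bottle1, bottle2, bottle3 in the frame of rack below 0.01 m and angle between each of bottle0, bottle1, bottle2, bottle3's own z axis and vertical below 0.12 rad and x of bottle1 in the frame of rack between -0.012 and 0.012 m and y of bottle1 in the frame of rack between -0.095 and 0.095 m and x of bottle2 in the frame of rack between -0.012 and 0.012 m and y of bottle2 in the frame of rack between -0.095 and 0.095 m and x of bottle3 in the frame of rack between -0.012 and 0.012 m and y of bottle3 in the frame of rack between -0.095 and 0.095 m and value of joint keeper above 0.35 rad), for 0.2 s.
At the end, for the whole second after the job is handed in: Shelf locked on the upright (necks within 3 mm of the slots' lower edges, level); jar upright on the shelf floor; every bottle present upright (0.12 rad) on the floor of a rack pocket; keeper bar shut past its catch (below 0.02 rad); all at rest (all of step 1 and x of jar in the frame of shelf between -0.035 and 0.025 m and y of jar in the frame of shelf between -0.012 and 0.012 m and z of jar in the frame of shelf between 0 and 0.011 m and angle between each of jar, bottle0, bottle1, bottle2, bottle3's own z axis and vertical below 0.12 rad and x of bottle0 in the frame of rack between -0.012 and 0.012 m and y of bottle0 in the frame of rack between -0.095 and 0.095 m and z of each of bottle0, bottle1, bottle2, bottle3 in the frame of rack below 0.01 m and x of bottle1 in the frame of rack between -0.012 and 0.012 m and y of bottle1 in the frame of rack between -0.095 and 0.095 m and x of bottle2 in the frame of rack between -0.012 and 0.012 m and y of bottle2 in the frame of rack between -0.095 and 0.095 m and x of bottle3 in the frame of rack between -0.012 and 0.012 m and y of bottle3 in the frame of rack between -0.095 and 0.095 m and value of joint keeper below 0.02 rad and linear speed of each of shelf, jar, bottle0, bottle1, bottle2, bottle3 below 0.02 m/s); the robot touches nothing.
It fails at once if a bystander is moved by more than 4 cm (distance of any of brush, soap, peg_a, peg_b, tin, softener from where it was at the start of the episode above 0.04 m).
Of bottle0, bottle1, bottle2, bottle3 only 2 to 4 are there at a start; the rules pass over those that are not, and their reading is None.
At some moment in a run one of bottle0, bottle1, bottle2, bottle3 may be knocked a few centimetres aside while the robot is not near it.
It also fails if it takes over 210 s, if anything falls off the work surface, if the arm or the gripper's body presses on something with over 40 N, if the wrist force passes 120 N, or if a joint passes its speed limit or range.

## Robot

A 6-joint arm with a two-finger parallel gripper is mounted at the origin on the work surface. World frame = base frame: x ahead of the robot, y to its left, z up, the work surface at z = 0. Lengths are in mm, angles in degrees, forces in N, time in s.
With the tool pointing down it reaches from about 300 to 850 mm from the base axis. Payload 4.2 kg.
Tool frame: the origin (TCP) lies at the very end of the fingers, on their centre line; the grasp point (between the pads) lies 19 mm behind it (hold_point_z is the z of the grasp point in the tool frame, in mm); z points along the fingers, y is the direction in which the jaws open and shut (so a half turn about z gives the same grasp; the last joint's range is limited). The gripper opens to 91 mm and grips with 3 to 60 N. Pads are 32 mm wide; open, the fingers measure 118 mm over their backs; the gripper's body (76 mm by 178 mm) begins 60 mm behind the grasp point.
Start: joints at [-73.854, 18.312, 89.639, -0, 72.044, -1.146], TCP at [170.916, -549.027, 213.976] pointing down, gripper open.
Joint ranges: [-177.97, 177.97], [-48.28, 115.42], [12.27, 149.76], [-77.06, 257.06], [2.81, 150.46], [-146.56, 146.56]. Speed limits (degrees/s): [147.25, 147.25, 180, 180, 180, 180].

## Interface

Orientations are given as [roll, pitch, yaw] about the fixed x, y, z axes, in that order (R = Rz(yaw) Ry(pitch) Rx(roll)).
In Python, from workcell import state, grab_frame, job_done, hold_point_z gives the robot as it stands. The module is installed in compiled form; this text tells all that it offers.
- The arm moves only by the shell command python3 -m creep 'ROWS' [FORCE]. ROWS is JSON, a list of rows, each a list of 7 numbers: the closure, from 0 (fully open) to 1 (shut), then the shift along the tool's x, y, z in mm, then the turn, a rotation vector about the tool's x, y, z in degrees. A call has 1 to 5 rows; each row shifts and turns the commanded pose from where the row before left it, along the tool's axes as they then stand; what a row does not reach is not made up. A row lasts 1/8 s, in which the tool goes at most 62.5 mm and 10.7 degrees, less where a joint would pass 70% of its speed; a pose out of reach is approached as far as the arm can. A call is refused whole if a number of a shift passes 62.5 or a number of a turn 10.7, either way. A call with a gripper value outside its range is refused whole. The fingers move at their own pace and stop on an object; FORCE is the grip in N (left out, the last holds). Time passes only in rows, so rows that do not move let the fingers close. It gives the time, the measured TCP pose, the force and the opening at its end, in the units of the state.
- state(): the state, without advancing time (a new reading comes with each control period).
- grab_frame(name): name is "side" or "top"; returns a dict with "frame" (400x640x3 uint8, red, green, blue), "fx", "fy", "cx", "cy" (pixels), "k1" (the pictures are not rectified: a ray, as slopes to the right and down, at radius r is drawn at 1 + k1 r^2 times it, then the intrinsics apply), "view" (4x4, takes a point from world to camera coordinates). Camera axes: x right, y down, z forward; pixel columns grow to the right and rows downward; lengths in mm; the calibration is good to about 2 mm. A picture is of the moment at which its call begins. There is no depth.
- job_done(): hands the job in, once; it reports no verdict.
The state is a dict: "time_s": time; "qpos": joint angles; "qvel": joint speeds; "effort": joint torques, N m; "ee_pos": TCP position; "ee_rot": TCP orientation; "force": force on the tool from outside, world axes, zero at the start; "torque": the same for the moment, N m; "gripper_width": finger opening in mm.
Only numpy, scipy, OpenCV 4.12 (cv2) and the standard library are available. Lean on these libraries where they do the work, as an engineer would, in place of code of your own. Each camera call takes 0.05 s, during which the arm holds its last target.

## Working session

There is one attempt and no reset: what is moved stays moved. The work goes in short steps, Python scripts to look and compute and a shell command to move; the robot and the scene stay as the last step left them, time stands still between calls to the robot, and variables do not carry over. Pictures are saved under pics/ and viewed, and the job is handed in when it is done.

```bash
mkdir -p pics; ls; cat > h.py <<'E'
import numpy as np, cv2, json
from workcell import state, grab_frame, job_done, hold_point_z
from scipy.spatial.transform import Rotation as Ro
def snap(name, fn):
    d=grab_frame(name); cv2.imwrite('pics/'+fn+'.png', d['frame'][:,:,::-1]); np.savez('/tmp/'+name+'.npz',**d); return d
def load(name):
    z=np.load('/tmp/'+name+'.npz'); return {k:(z[k] if z[k].ndim else float(z[k])) for k in z.files if z[k].dtype.kind!='U'}
def ray(d,u,v):
    K=np.array([[d['fx'],0,d['cx']],[0,d['fy'],d['cy']],[0,0,1.]])
    p=cv2.undistortPoints(np.array([[[u,v]]],float),K,np.array([d['k1'],0,0,0.]),None,None,None) if False else cv2.undistortPoints(np.array([[[u,v]]],float),K,np.array([d['k1'],0,0,0.]))
    x,y=p[0,0]; V=np.array(d['view']); R=V[:3,:3]; t=V[:3,3]
    return -R.T@t, R.T@np.array([x,y,1.])
def onz(d,u,v,z):
    c,r=ray(d,u,v); return c+r*(z-c[2])/r[2]
def proj(d,P):
    V=np.array(d['view']); p=V[:3,:3]@np.array(P,float)+V[:3,3]; x,y=p[:2]/p[2]; s=1+d['k1']*(x*x+y*y)
    return np.array([d['fx']*x*s+d['cx'],d['fy']*y*s+d['cy']])
def tri(d1,a,d2,b):
    c1,r1=ray(d1,*a);c2,r2=ray(d2,*b)
    A=np.stack([r1,-r2],1); s=np.linalg.lstsq(A,c2-c1,rcond=None)[0]
    p,q=c1+s[0]*r1,c2+s[1]*r2; return (p+q)/2,np.linalg.norm(p-q)
E
python3 - <<'E'
from h import *
for n in('side','top'):
    d=snap(n,n+'0'); print(n,{k:(np.round(v,3).tolist() if k!='frame' else 0) for k,v in d.items()}); c=ray(d,320,200); print(np.round(c[0]),np.round(c[1],2))
print(state(),hold_point_z)
E
```

```text
pics
side {'frame': 0, 'fx': 395.086, 'fy': 395.086, 'cx': 324.786, 'cy': 201.399, 'k1': 0.016, 'view': [[0.945, -0.326, -0.012, -559.998], [-0.214, -0.589, -0.779, 197.982], [0.247, 0.739, -0.627, 947.65], [0.0, 0.0, 0.0, 1.0]]}
[ 337. -766.  741.] [ 0.24  0.74 -0.62]
top {'frame': 0, 'fx': 366.768, 'fy': 366.768, 'cx': 320.848, 'cy': 196.756, 'k1': -0.0, 'view': [[0.027, -0.999, 0.033, -48.972], [-0.993, -0.031, -0.118, 585.403], [0.119, -0.029, -0.993, 1199.903], [0.0, 0.0, 0.0, 1.0]]}
[ 440.    4. 1261.] [ 0.11 -0.03 -0.99]
{'time_s': 0.1, 'qpos': array([-7.38545333e+01,  1.83501412e+01,  8.96980305e+01, -9.45893786e-04,
        7.20421835e+01, -1.14794226e+00]), 'qvel': array([-0.11164963, -0.10984196, -0.19036012,  0.00389824, -0.06654943,
       -0.04405408]), 'effort': array([ 6.88837408e-04, -4.13332844e+01, -2.32509041e+01,  7.29544088e-02,
        4.21546062e-02, -6.50552329e-05]), 'ee_pos': array([ 170.7848416 , -548.60402027,  213.19203859]), 'ee_rot': array([-1.79909645e+02, -9.11003446e-04,  1.72937006e+01]), 'force': array([-0.41750273,  0.58327612,  0.03625794]), 'torque': array([ 0.02874917, -0.01914519,  0.02481635]), 'gripper_width': 91.42655601790848} -18.8
```

View pics/side0.png

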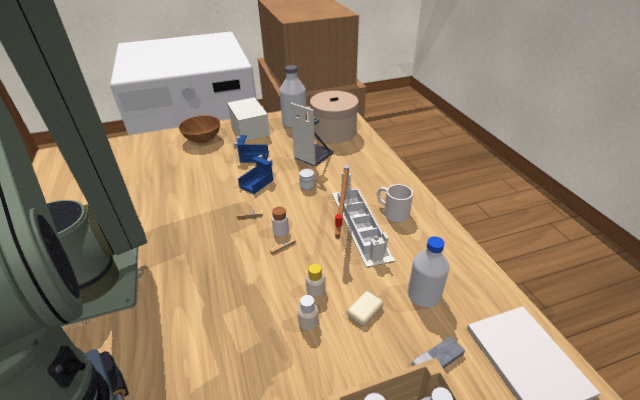

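View pics/top0.png

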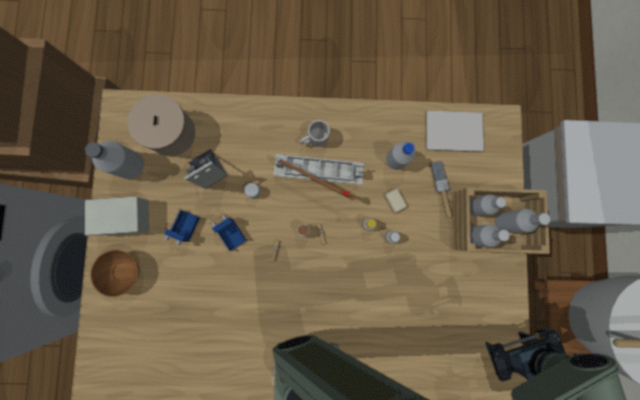

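```bash
python3 - <<'E'
from h import *
s=load('side')['frame'][:,:,::-1]; t=load('top')['frame'][:,:,::-1]
a=cv2.resize(s[90:340,225:425],None,fx=4,fy=4,interpolation=2)[:,:800]
cv2.imwrite('pics/s0a.png',cv2.resize(s[90:230,225:425],None,fx=4,fy=4,interpolation=2))
cv2.imwrite('pics/s0b.png',cv2.resize(s[200:350,225:425],None,fx=4,fy=4,interpolation=2))
cv2.imwrite('pics/t0a.png',cv2.resize(t[120:270,150:350],None,fx=4,fy=4,interpolation=2))
cv2.imwrite('pics/t0b.png',cv2.resize(t[120:270,260:460],None,fx=4,fy=4,interpolation=2))
E
```

```text
(no output)
```

View pics/s0a.png

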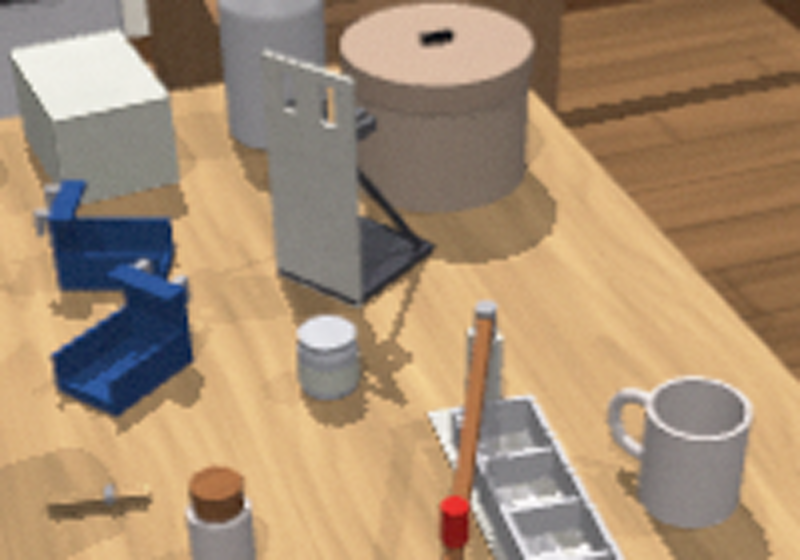

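View pics/s0b.png

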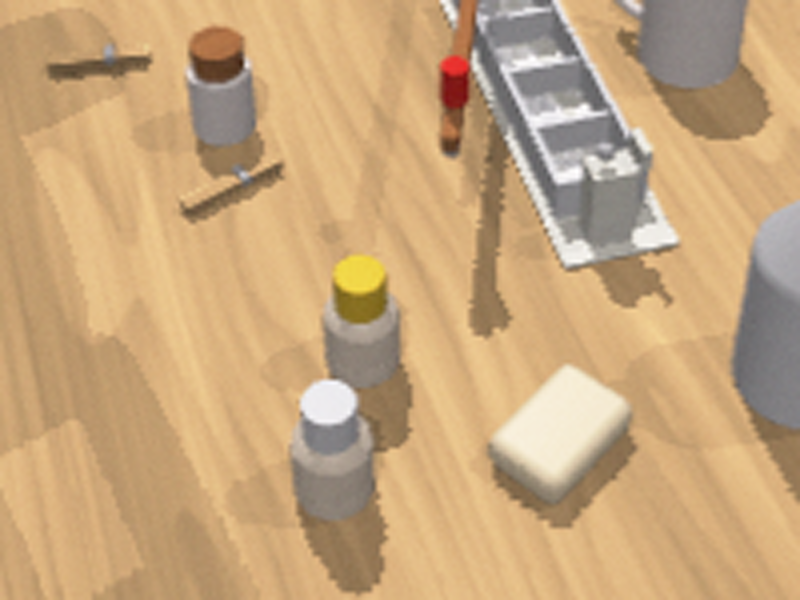

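View pics/t0a.png

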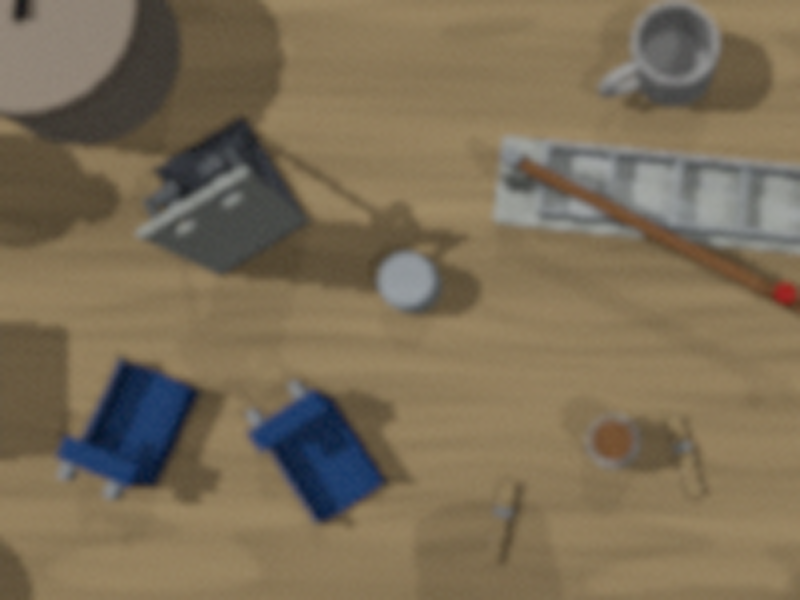

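View pics/t0b.png

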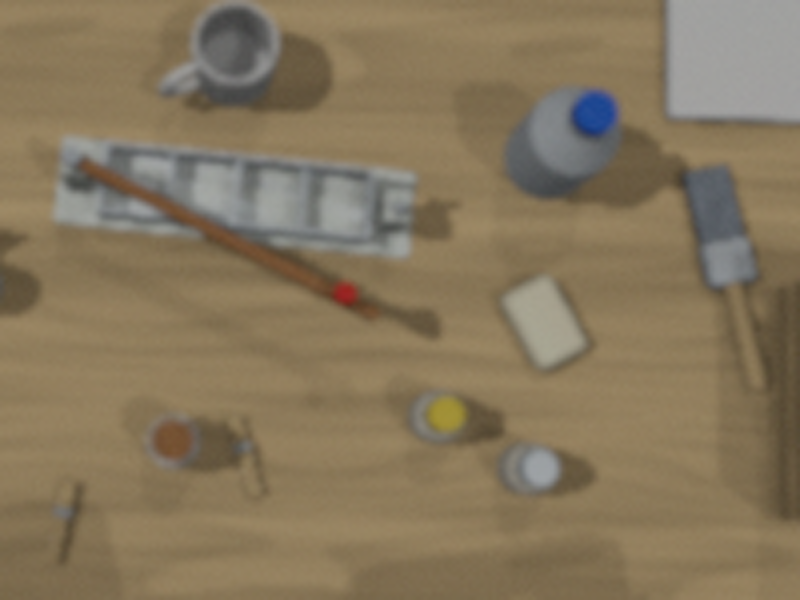

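```bash
python3 - <<'E'
from h import *
s=load('side')['frame'][:,:,::-1]; t=load('top')['frame'][:,:,::-1]
def z(im,x,y,w,h,f,n):
    o=cv2.resize(im[y:y+h,x:x+w],None,fx=f,fy=f,interpolation=cv2.INTER_CUBIC)
    for i in range(0,w,10): cv2.putText(o,str(x+i),(i*f,8),0,.3,(0,0,255),1); cv2.line(o,(i*f+f//2,9),(i*f+f//2,13),(0,0,255),1)
    for i in range(0,h,10): cv2.putText(o,str(y+i),(0,i*f+f//2+3),0,.3,(0,0,255),1);cv2.line(o,(20,i*f+f//2),(24,i*f+f//2),(0,0,255),1)
    cv2.imwrite('pics/'+n+'.png',o)
z(s,230,150,60,50,12,'z_s_shelf'); z(t,200,205,60,50,12,'z_t_shelf'); z(s,285,95,60,75,8,'z_s_up'); z(t,175,140,60,60,10,'z_t_up')
E
```

```text
(no output)
```

View pics/z_s_shelf.png

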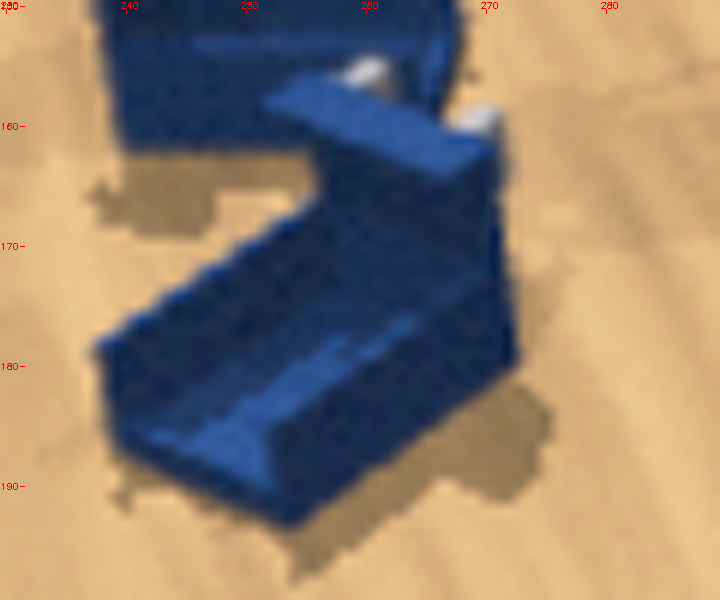

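View pics/z_t_shelf.png

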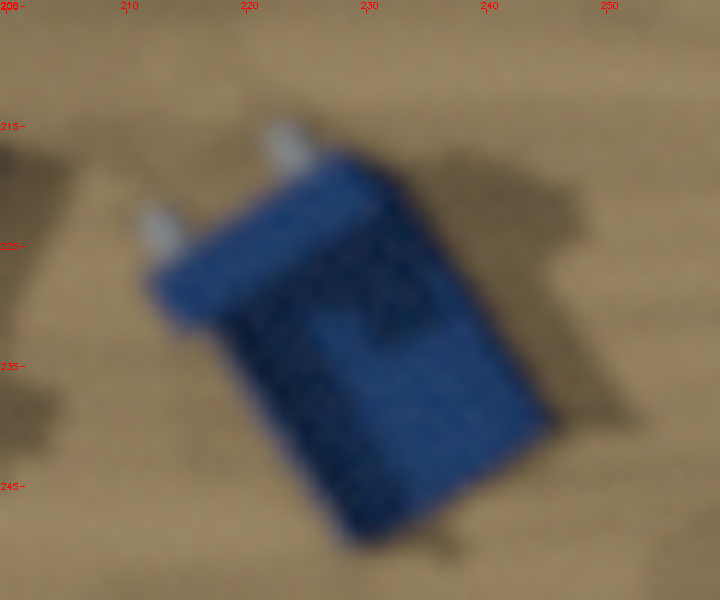

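View pics/z_s_up.png

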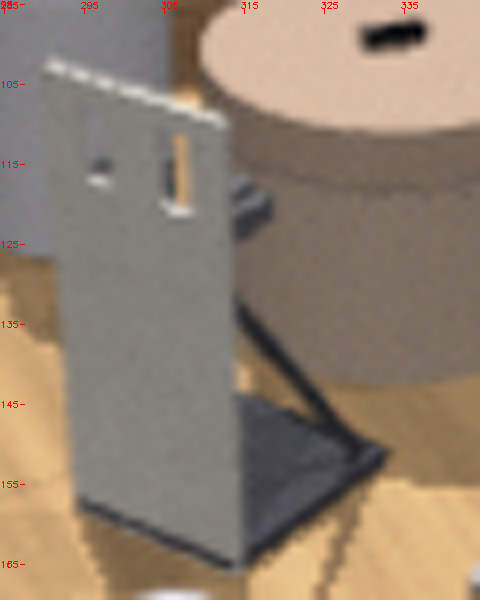

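View pics/z_t_up.png

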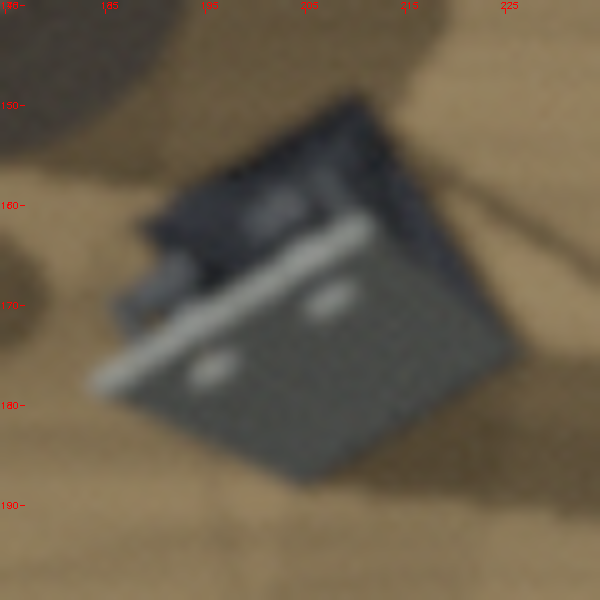

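```bash
python3 - <<'E'
from h import *
S=load('side');T=load('top')
def P(n,d,u,v,z): print(n,np.round(onz(d,u,v,z),1))
print('SHELF');P('s A front+y',S,239.5,186.6,0);P('s B front-y',S,253.7,193.4,0);P('s back-y',S,272.7,180.2,0)
P('t back-y fl',T,228.1,217,70);P('t back+y fl',T,212,228.3,70);P('t front-y',T,246.2,239.9,34);P('t front+y',T,228.8,250.3,34)
P('s fl front+y',S,251.5,157.8,70);P('s fl front-y',S,266.5,164.2,70);P('s fl back-y',S,271,161.7,70)
P('t fl front+y',T,215.1,232.2,70)
print('UP');P('s bot+y',S,294.5,158.3,0);P('s bot-y',S,314.5,165.8,0);P('s top+y',S,290.1,103,206);P('s top-y',S,312.6,110.3,206)
P('t top+y',T,184,179,206);P('t top-y',T,212,163,206);P('t bot+y',T,205,188.2,0);P('t bot-y',T,226.5,174.7,0)
P('s slot+y',S,297,117.9,162);P('s slot-y',S,306.7,121.6,162)
P('t slot+y',T,175+213/10-.5,140+37.5-.5,162);P('t slot-y',T,175+33-.5,140+30.5-.5,162)
E
```

```text
SHELF
s A front+y [401.2 269.6   0. ]
s B front-y [436.6 219.5   0. ]
s back-y [507.7 267.5   0. ]
t back-y fl [507.4 266.5  70. ]
t back+y fl [469.7 315.7  70. ]
t front-y [435.6 210.8  34. ]
t front+y [400.1 265.9  34. ]
s fl front+y [456.4 311.1  70. ]
s fl front-y [493. 259.  70.]
s fl back-y [509.2 268.   70. ]
t fl front+y [457.5 305.1  70. ]
UP
s bot+y [608.7 368.9   0. ]
s bot-y [659.6 300.6   0. ]
s top+y [606.8 366.8 206. ]
s top-y [657.4 293.5 206. ]
t top+y [605.4 368.8 206. ]
t top-y [655.  291.8 206. ]
t bot+y [608.  366.3   0. ]
t bot-y [657.5 295.7   0. ]
s slot+y [620.9 346.6 162. ]
s slot-y [642.5 311.9 162. ]
t slot+y [619.5 349.4 162. ]
t slot-y [642.  315.9 162. ]
```

```bash
cat > go.py <<'E'
# usage: go.py x y z yaw  -> prints tool-frame delta from measured pose
import sys
from h import *
s=state(); p=np.array(s['ee_pos']); R=Ro.from_euler('xyz',s['ee_rot'],degrees=True)
x,y,z,w=map(float,sys.argv[1:5]); Rt=Ro.from_euler('xyz',[180,0,w],degrees=True)
d=np.array([x,y,z])-p
print('t',round(s['time_s'],2),'pose',np.round(p,1),np.round(s['ee_rot'],1),'F',np.round(s['force'],1),'w',round(s['gripper_width'],1))
print('tool shift now-axes',np.round(R.inv().apply(d),1),'target-axes',np.round(Rt.inv().apply(d),1),'turn',np.round((R.inv()*Rt).as_rotvec(degrees=True),1))
E
python3 go.py 444 261 214 34.5
```

```text
t 0.1 pose [ 170.8 -548.6  213.2] [-179.9   -0.    17.3] F [-0.4  0.6  0. ] w 91.4
tool shift now-axes [ 5.015e+02 -6.918e+02  3.000e-01] target-axes [ 683.7 -512.5   -0.8] turn [ -0.1  -0.  -17.2]
```

```bash
python3 -m creep '[[0,0,0,0,0,0,-8.6],[0,0,0,0,0,0,-8.6],[0,48,-36,0,0,0,0],[0,48,-36,0,0,0,0],[0,48,-36,0,0,0,0]]'; python3 -m creep '[[0,48,-36,0,0,0,0],[0,48,-36,0,0,0,0],[0,48,-36,0,0,0,0],[0,48,-36,0,0,0,0],[0,48,-36,0,0,0,0]]';python3 go.py 444 261 214 34.5
```

```text
time_s: 0.72
ee_pos: [228.7, -376.5, 213.5]
ee_rot: [-180.0, -0.0, 34.4]
force: [1.1, 0.3, 0.4]
gripper_width: 91.2
time_s: 1.35
ee_pos: [324.4, -92.4, 214.0]
ee_rot: [180.0, -0.0, 34.5]
force: [2.0, -1.1, -0.2]
gripper_width: 91.2
t 1.35 pose [324.4 -92.4 214. ] [180.   -0.   34.5] F [ 2.  -1.1 -0.2] w 91.2
tool shift now-axes [ 2.985e+02 -2.237e+02 -1.000e-01] target-axes [ 298.7 -223.5   -0. ] turn [ 0. -0. -0.]
```

```bash
python3 -m creep '[[0,48,-36,0,0,0,0],[0,48,-36,0,0,0,0],[0,48,-36,0,0,0,0],[0,48,-36,0,0,0,0],[0,48,-36,0,0,0,0]]'; python3 -m creep '[[0,48,-36,0,0,0,0],[0,5,-4,0,0,0,0],[0,0,0,0,0,0,0]]';python3 go.py 444 261 12 34.5
python3 - <<'E'
from h import *
snap('side','side1');snap('top','top1')
E
```

```text
time_s: 1.98
ee_pos: [420.3, 192.1, 213.7]
ee_rot: [180.0, 0.0, 34.5]
force: [1.3, -0.9, 0.6]
gripper_width: 91.2
time_s: 2.35
ee_pos: [440.7, 252.8, 213.2]
ee_rot: [180.0, 0.1, 34.5]
force: [-0.4, 0.8, 0.1]
gripper_width: 91.2
t 2.35 pose [440.7 252.8 213.2] [1.80e+02 1.00e-01 3.45e+01] F [-0.4  0.8  0.1] w 91.2
tool shift now-axes [  7.8  -5.  201.2] target-axes [  7.4  -4.9 201.2] turn [0.  0.1 0. ]
```

View pics/side1.png

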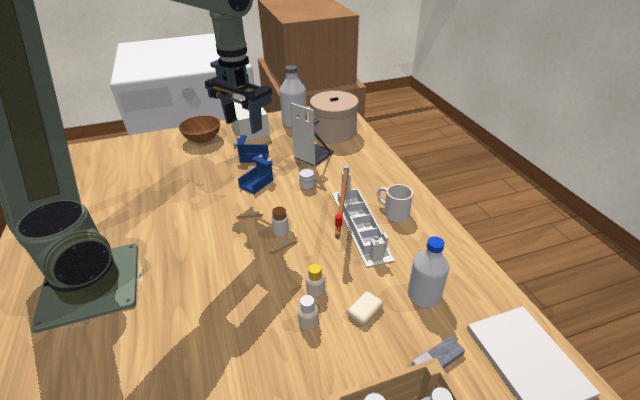

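View pics/top1.png

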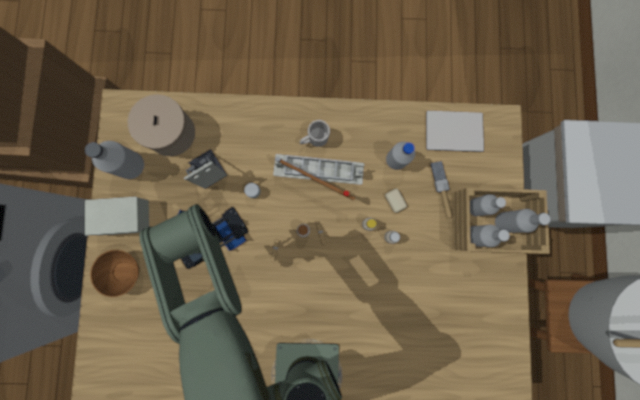

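```bash
python3 -m creep '[[0,0,0,0,0,0,0]]';python3 go.py 444 261 12 34.5
```

```text
time_s: 2.58
ee_pos: [440.9, 251.8, 214.2]
ee_rot: [180.0, 0.0, 34.4]
force: [0.5, 0.1, -0.1]
gripper_width: 91.1
t 2.58 pose [440.9 251.8 214.2] [180.    0.   34.4] F [ 0.5  0.1 -0.1] w 91.1
tool shift now-axes [  7.8  -5.9 202.2] target-axes [  7.8  -5.9 202.2] turn [ 0.   0.  -0.1]
```

```bash
python3 -m creep '[[0,8,-6,0,0,0,0],[0,0,0,40,0,0,0],[0,0,0,40,0,0,0],[0,0,0,30,0,0,0],[0,0,0,0,0,0,0]]';python3 go.py 444 261 12 34.5
python3 - <<'E'
from h import *
s=snap('side','side2')['frame'][:,:,::-1];
cv2.imwrite('pics/side2z.png',cv2.resize(s[80:220,190:340],None,fx=4,fy=4,interpolation=2))
E
```

```text
time_s: 3.2
ee_pos: [443.1, 261.8, 102.1]
ee_rot: [-180.0, 0.3, 34.5]
force: [-0.5, 0.0, 0.6]
gripper_width: 91.0
t 3.2 pose [443.1 261.8 102.1] [-180.     0.3   34.5] F [-0.5  0.   0.6] w 91.0
tool shift now-axes [ 0.7  1.2 90.1] target-axes [ 0.3  1.1 90.1] turn [-0.   0.3 -0. ]
```

View pics/side2z.png

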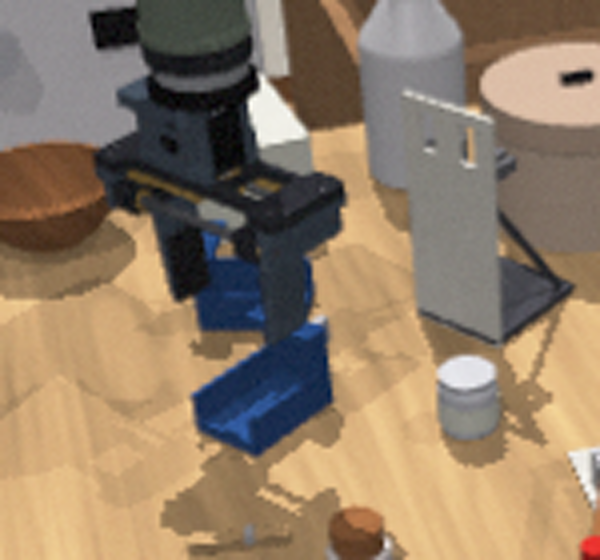

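```bash
python3 -m creep '[[0,0,0,40,0,0,0],[0,0,0,40,0,0,0],[0,0,0,10,0,0,0],[0,0,0,0,0,0,0]]';python3 go.py 444 261 10 34.5
```

```text
time_s: 3.75
ee_pos: [445.4, 263.0, 14.9]
ee_rot: [180.0, -0.1, 34.5]
force: [0.2, 0.1, -0.0]
gripper_width: 91.5
t 3.75 pose [445.4 263.   14.9] [ 1.80e+02 -1.00e-01  3.45e+01] F [ 0.2  0.1 -0. ] w 91.5
tool shift now-axes [-2.3  0.9  4.9] target-axes [-2.3  0.9  4.9] turn [ 0.  -0.1 -0. ]
```

```bash
python3 -m creep '[[0,-1,0,3,0,0,0],[0,0,0,0,0,0,0],[0.3,0,0,0,0,0,0],[0.3,0,0,0,0,0,0],[0.35,0,0,0,0,0,0]]' 25;python3 -m creep '[[0.6,0,0,0,0,0,0],[0.6,0,0,0,0,0,0],[0.6,0,0,0,0,0,0]]' 30; python3 go.py 444 261 10 34.5
```

```text
time_s: 4.38
ee_pos: [443.6, 262.0, 11.0]
ee_rot: [180.0, -0.0, 34.5]
force: [0.9, -1.4, 1.0]
gripper_width: 64.5
time_s: 4.75
ee_pos: [443.6, 262.0, 11.0]
ee_rot: [180.0, -0.0, 34.5]
force: [-1.0, -0.2, 2.2]
gripper_width: 64.4
t 4.75 pose [443.6 262.   11. ] [180.   -0.   34.5] F [-1.  -0.2  2.2] w 64.4
tool shift now-axes [-0.3  1.   1. ] target-axes [-0.3  1.   1. ] turn [ 0. -0. -0.]
```

```bash
python3 -m creep '[[0.6,0,0,-30,0,0,0],[0.6,0,0,-40,0,0,0],[0.6,0,0,-40,0,0,0],[0.6,0,0,-15,0,0,0],[0.6,0,0,0,0,0,0]]' 40; python3 go.py 535.3 265.3 131 34.5
```

```text
time_s: 5.38
ee_pos: [443.6, 261.9, 135.9]
ee_rot: [180.0, -0.0, 34.5]
force: [0.1, -0.0, -2.0]
gripper_width: 63.7
t 5.38 pose [443.6 261.9 135.9] [180.   -0.   34.5] F [ 0.1 -0.  -2. ] w 63.7
tool shift now-axes [77.5 49.1  4.9] target-axes [77.5 49.1  4.9] turn [ 0. -0. -0.]
```

```bash
python3 -m creep '[[0.6,25,16,0,0,0,0],[0.6,30,18,0,0,0,0],[0.6,22,15,4,0,0,0],[0.6,0,0,0,0,0,0],[0.6,0,0,0,0,0,0]]' 40; python3 go.py 535.3 265.3 131 34.5
cat > zz.py <<'E'
from h import *
def z(im,x,y,w,h,f,n):
    o=cv2.resize(im[y:y+h,x:x+w],None,fx=f,fy=f,interpolation=cv2.INTER_CUBIC)
    for i in range(0,w,10): cv2.putText(o,str(x+i),(i*f,8),0,.3,(0,0,255),1); cv2.line(o,(i*f+f//2,9),(i*f+f//2,13),(0,0,255),1)
    for i in range(0,h,10): cv2.putText(o,str(y+i),(0,i*f+f//2+3),0,.3,(0,0,255),1);cv2.line(o,(20,i*f+f//2),(24,i*f+f//2),(0,0,255),1)
    cv2.imwrite('pics/'+n+'.png',o)
E
python3 - <<'E'
from zz import *
s=snap('side','side3')['frame'][:,:,::-1];t=snap('top','top3')['frame'][:,:,::-1];
z(s,260,85,80,70,10,'side3z'); z(t,170,140,80,70,10,'top3z')
E
```

```text
time_s: 6.0
ee_pos: [533.1, 264.6, 130.0]
ee_rot: [-180.0, 0.3, 34.5]
force: [-0.5, 0.9, -2.3]
gripper_width: 63.9
t 6.0 pose [533.1 264.6 130. ] [-180.     0.3   34.5] F [-0.5  0.9 -2.3] w 63.9
tool shift now-axes [ 2.2  0.6 -1. ] target-axes [ 2.2  0.6 -1. ] turn [-0.   0.3 -0. ]
```

View pics/side3z.png

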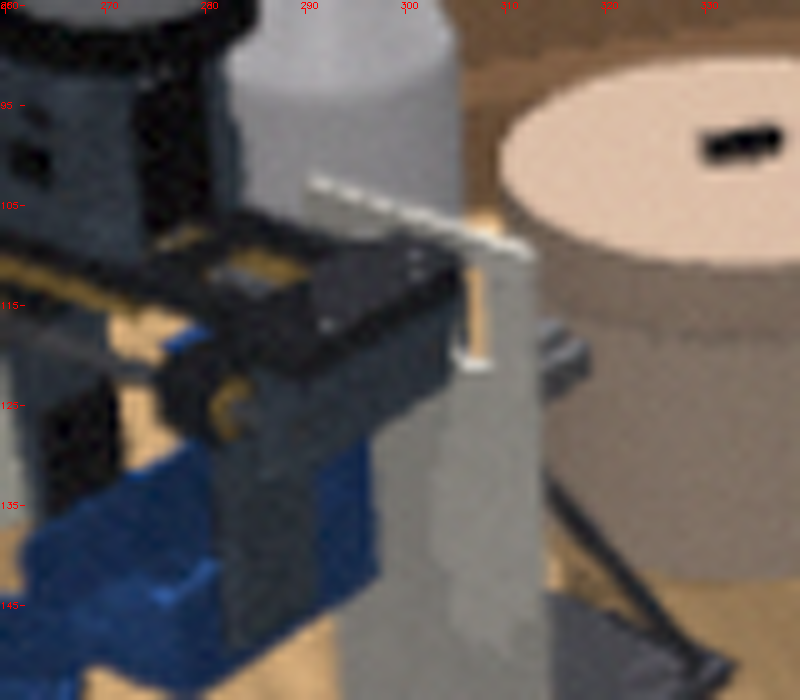

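View pics/top3z.png

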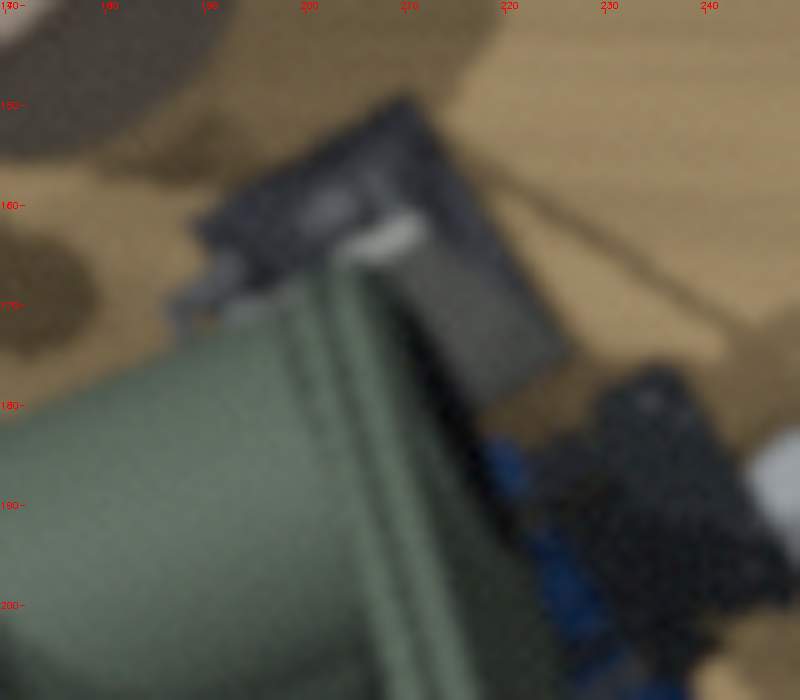

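```bash
python3 - <<'E'
from h import *
S=load('side')
print(onz(S,297.5,142,119), onz(S,260+18.5,85+69,119))
T=load('top');
E
```

```text
[599.06056275 273.31203398 119.        ] [526.97740291 225.65398173 119.        ]
```

```bash
python3 -m creep '[[0.6,20,0,0,0,0,0],[0.6,15,0,0,0,0,0],[0.6,5,0,0,0,0,0],[0.6,0,0,0,0,0,0]]' 40; python3 go.py 584.8 299.1 131 34.5;python3 -m creep '[[0.6,3,0,0,0,0,0],[0.6,3,0,0,0,0,0],[0.6,2,0,0,0,0,0],[0.6,0,0,0,0,0,0]]'; python3 go.py 584.8 299.1 131 34.5
```

```text
time_s: 6.6
ee_pos: [567.1, 287.8, 131.8]
ee_rot: [-180.0, 0.0, 34.5]
force: [-0.7, 0.1, -2.5]
gripper_width: 63.9
t 6.6 pose [567.1 287.8 131.8] [-180.     0.    34.5] F [-0.7  0.1 -2.5] w 63.9
tool shift now-axes [21.   0.7  0.8] target-axes [21.   0.7  0.8] turn [-0.  0.  0.]
time_s: 7.1
ee_pos: [574.5, 292.4, 131.9]
ee_rot: [180.0, -0.0, 34.5]
force: [-0.2, -0.8, -2.0]
gripper_width: 64.2
t 7.1 pose [574.5 292.4 131.9] [180.   -0.   34.5] F [-0.2 -0.8 -2. ] w 64.2
tool shift now-axes [12.3  0.3  0.9] target-axes [12.3  0.3  0.9] turn [ 0. -0. -0.]
```

```bash
python3 -m creep '[[0.6,2,0,0,0,0,0],[0.6,2,0,0,0,0,0],[0.6,0,0,0,0,0,0]]'; python3 -m creep '[[0.6,2,0,0,0,0,0],[0.6,2,0,0,0,0,0],[0.6,0,0,0,0,0,0]]'; python3 go.py 584.8 299.1 131 34.5
```

```text
time_s: 7.48
ee_pos: [577.8, 294.7, 131.9]
ee_rot: [180.0, -0.0, 34.5]
force: [-0.6, 0.3, -2.2]
gripper_width: 63.9
time_s: 7.85
ee_pos: [581.1, 297.0, 131.9]
ee_rot: [180.0, -0.0, 34.5]
force: [0.1, 0.3, -1.9]
gripper_width: 63.9
t 7.85 pose [581.1 297.  131.9] [180.   -0.   34.5] F [ 0.1  0.3 -1.9] w 63.9
tool shift now-axes [4.3 0.3 0.9] target-axes [4.3 0.3 0.9] turn [ 0. -0. -0.]
```

```bash
python3 -m creep '[[0.6,1.5,0,0,0,0,0],[0.6,0,0,0,0,0,0]]'; python3 -m creep '[[0.6,1.5,0,0,0,0,0],[0.6,0,0,0,0,0,0]]'; python3 -m creep '[[0.6,1,0,0,0,0,0],[0.6,0,0,0,0,0,0]]'; python3 go.py 584.8 299.1 131 34.5
```

```text
time_s: 8.1
ee_pos: [582.3, 297.8, 131.9]
ee_rot: [180.0, -0.0, 34.5]
force: [0.4, -0.3, -0.8]
gripper_width: 63.9
time_s: 8.35
ee_pos: [583.5, 298.6, 131.9]
ee_rot: [180.0, -0.0, 34.5]
force: [-0.2, -0.2, -3.1]
gripper_width: 64.2
time_s: 8.6
ee_pos: [583.8, 298.8, 131.8]
ee_rot: [-180.0, 0.1, 34.5]
force: [-1.9, -0.3, -0.7]
gripper_width: 63.5
t 8.6 pose [583.8 298.8 131.8] [-1.80e+02  1.00e-01  3.45e+01] F [-1.9 -0.3 -0.7] w 63.5
tool shift now-axes [1.  0.4 0.8] target-axes [1.  0.4 0.8] turn [-0.   0.1 -0. ]
```

```bash
python3 -m creep '[[0.6,1,0,0,0,0,0],[0.6,0,0,0,0,0,0]]'; python3 -m creep '[[0.6,1,0,0,0,0,0],[0.6,0,0,0,0,0,0]]'; python3 go.py 584.8 299.1 131 34.5;
python3 - <<'E'
from zz import *
s=snap('side','side4')['frame'][:,:,::-1];t=snap('top','top4')['frame'][:,:,::-1];
z(s,265,85,80,70,10,'side4z')
E
```

```text
time_s: 8.85
ee_pos: [583.8, 298.9, 131.7]
ee_rot: [-180.0, 0.2, 34.5]
force: [-4.6, -3.0, -0.4]
gripper_width: 64.1
time_s: 9.1
ee_pos: [583.8, 298.9, 131.6]
ee_rot: [-180.0, 0.3, 34.5]
force: [-6.3, -3.7, 0.9]
gripper_width: 64.1
t 9.1 pose [583.8 298.9 131.6] [-180.     0.3   34.5] F [-6.3 -3.7  0.9] w 64.1
tool shift now-axes [1.  0.4 0.6] target-axes [1.  0.4 0.6] turn [-0.   0.3 -0. ]
```

View pics/side4z.png

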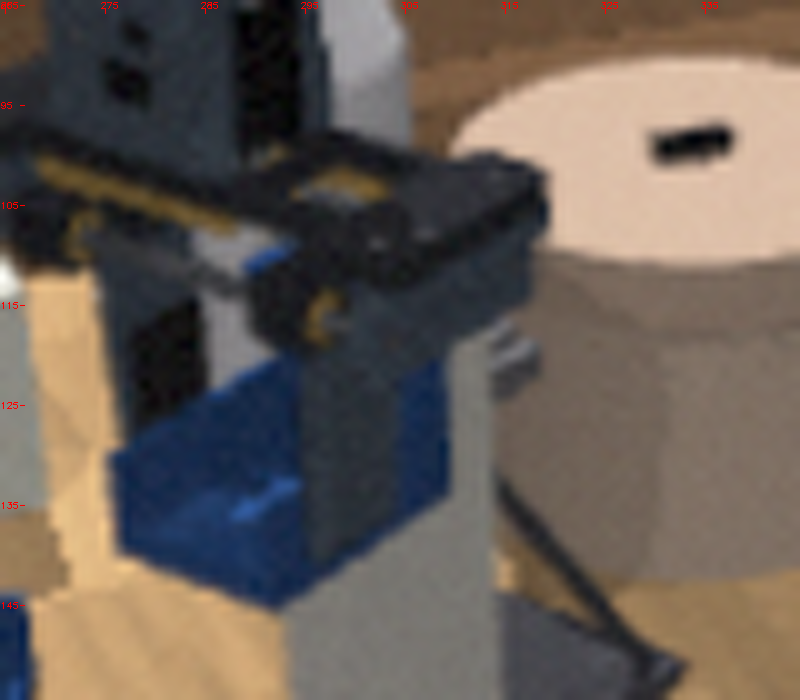

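```bash
python3 -m creep '[[0.6,-1.5,0,3,0,0,0],[0.6,0,0,3,0,0,0],[0.6,0,0,3,0,0,0],[0.6,0,0,0,0,0,0]]'; python3 -m creep '[[0.6,0,0,2,0,0,0],[0.6,0,0,1,0,0,0],[0.6,0,0,0,0,0,0]]'; python3 go.py 584.8 299.1 111 34.5
```

```text
time_s: 9.7
ee_pos: [583.8, 298.8, 122.5]
ee_rot: [-180.0, 0.2, 34.5]
force: [-3.7, -3.6, 0.1]
gripper_width: 64.1
time_s: 10.07
ee_pos: [583.8, 298.9, 120.1]
ee_rot: [180.0, 0.1, 34.5]
force: [-4.5, -3.4, 2.4]
gripper_width: 63.9
t 10.07 pose [583.8 298.9 120.1] [1.80e+02 1.00e-01 3.45e+01] F [-4.5 -3.4  2.4] w 63.9
tool shift now-axes [1.  0.4 9.1] target-axes [1.  0.4 9.1] turn [ 0.   0.1 -0. ]
```

```bash
python3 -m creep '[[0.6,0,0,2,0,0,0],[0.6,0,0,0,0,0,0]]' 58; python3 -m creep '[[0.6,0,0,2,0,0,0],[0.6,0,0,0,0,0,0]]';python3 -m creep '[[0.6,0,0,2,0,0,0],[0.6,0,0,0,0,0,0]]'; python3 go.py 584.8 299.1 111 34.5
```

```text
time_s: 10.32
ee_pos: [583.9, 299.0, 118.6]
ee_rot: [-180.0, 0.1, 34.5]
force: [-7.3, -3.3, 4.4]
gripper_width: 63.6
time_s: 10.58
ee_pos: [583.8, 299.3, 117.1]
ee_rot: [-180.0, 0.1, 34.5]
force: [-7.5, -3.6, 4.7]
gripper_width: 63.7
time_s: 10.82
ee_pos: [583.8, 299.0, 115.1]
ee_rot: [-180.0, 0.1, 34.5]
force: [-6.5, -4.3, 5.7]
gripper_width: 63.7
t 10.82 pose [583.8 299.  115.1] [-1.80e+02  1.00e-01  3.45e+01] F [-6.5 -4.3  5.7] w 63.7
tool shift now-axes [0.9 0.5 4.1] target-axes [0.9 0.5 4.1] turn [-0.   0.1  0. ]
```

```bash
python3 -m creep '[[0.6,0,0,2,0,0,0],[0.6,0,0,0,0,0,0]]' 58; python3 -m creep '[[0.6,0,0,2,0,0,0],[0.6,0,0,0,0,0,0]]';python3 -m creep '[[0.6,0,0,2,0,0,0],[0.6,0,0,0,0,0,0]]'; python3 go.py 584.8 299.1 111 34.5
```

```text
time_s: 11.08
ee_pos: [583.8, 298.9, 112.9]
ee_rot: [-180.0, 0.1, 34.5]
force: [-8.0, -3.9, 3.9]
gripper_width: 63.7
time_s: 11.32
ee_pos: [583.9, 298.9, 110.8]
ee_rot: [-180.0, 0.1, 34.5]
force: [-6.5, -4.1, 4.7]
gripper_width: 63.9
time_s: 11.58
ee_pos: [583.9, 298.9, 109.3]
ee_rot: [-180.0, 0.1, 34.5]
force: [-8.6, -5.5, 6.4]
gripper_width: 63.7
t 11.57 pose [583.9 298.9 109.3] [-1.80e+02  1.00e-01  3.45e+01] F [-8.6 -5.5  6.4] w 63.7
tool shift now-axes [ 0.8  0.4 -1.7] target-axes [ 0.8  0.4 -1.7] turn [-0.   0.1 -0. ]
```

```bash
python3 -m creep '[[0.6,0,0,2,0,0,0],[0.6,0,0,0,0,0,0]]' 58; python3 -m creep '[[0.6,0,0,2,0,0,0],[0.6,0,0,0,0,0,0]]'; python3 go.py 584.8 299.1 111 34.5
python3 - <<'E'
from zz import *
s=snap('side','side5')['frame'][:,:,::-1]
z(s,265,85,80,70,10,'side5z')
E
```

```text
time_s: 11.82
ee_pos: [584.1, 299.1, 108.9]
ee_rot: [180.0, -0.0, 34.5]
force: [-9.3, -6.3, 12.5]
gripper_width: 63.7
time_s: 12.08
ee_pos: [584.1, 299.2, 108.6]
ee_rot: [-180.0, -0.1, 34.4]
force: [-11.3, -5.8, 20.5]
gripper_width: 63.9
t 12.07 pose [584.1 299.2 108.6] [-1.80e+02 -1.00e-01  3.44e+01] F [-11.3  -5.8  20.5] w 63.9
tool shift now-axes [ 0.5  0.5 -2.4] target-axes [ 0.5  0.5 -2.4] turn [-0.  -0.1 -0.1]
```

View pics/side5z.png

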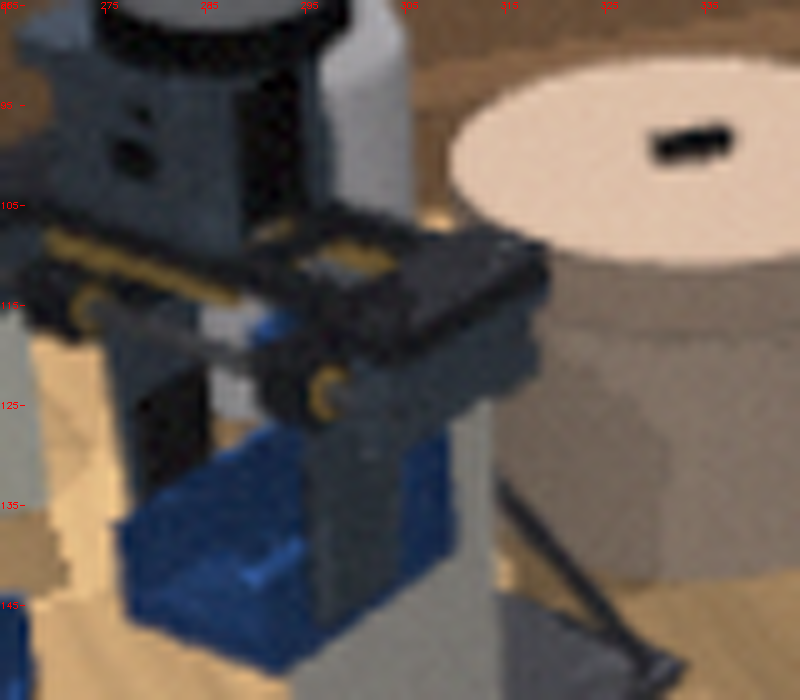

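```bash
python3 -m creep '[[0.6,-1,0,-3,0,0,0],[0.3,0,0,0,0,0,0],[0,0,0,0,0,0,0],[0,0,0,0,0,0,0]]'; python3 -m creep '[[0,0,0,-30,0,0,0],[0,0,0,-50,0,0,0],[0,0,0,-50,0,0,0],[0,0,0,0,0,0,0]]'; python3 go.py 584.8 299.1 111 34.5
python3 - <<'E'
from zz import *
s=snap('side','side6')['frame'][:,:,::-1];t=snap('top','top6')['frame'][:,:,::-1];
z(s,265,85,80,70,10,'side6z');z(t,170,140,80,70,10,'top6z')
E
```

```text
time_s: 12.62
ee_pos: [584.8, 299.4, 106.9]
ee_rot: [180.0, -0.1, 34.5]
force: [0.0, -0.6, -0.9]
gripper_width: 80.8
time_s: 13.12
ee_pos: [586.6, 300.3, 241.9]
ee_rot: [179.9, -0.6, 34.5]
force: [-0.1, -0.3, 0.7]
gripper_width: 91.6
t 13.12 pose [586.6 300.3 241.9] [179.9  -0.6  34.5] F [-0.1 -0.3  0.7] w 91.6
tool shift now-axes [ -3.6  -0.3 130.9] target-axes [ -2.1  -0.  130.9] turn [ 0.1 -0.6  0. ]
```

View pics/side6z.png

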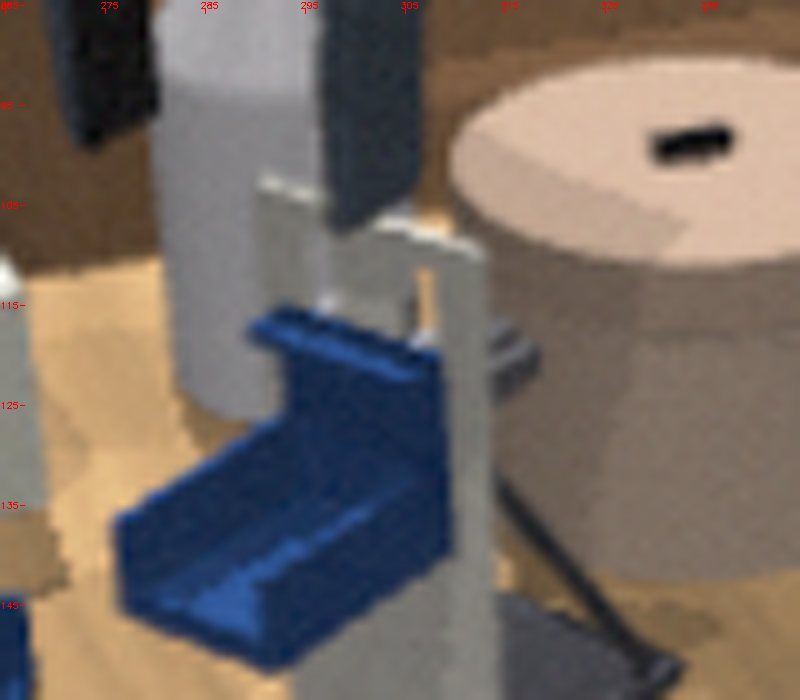

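View pics/top6z.png

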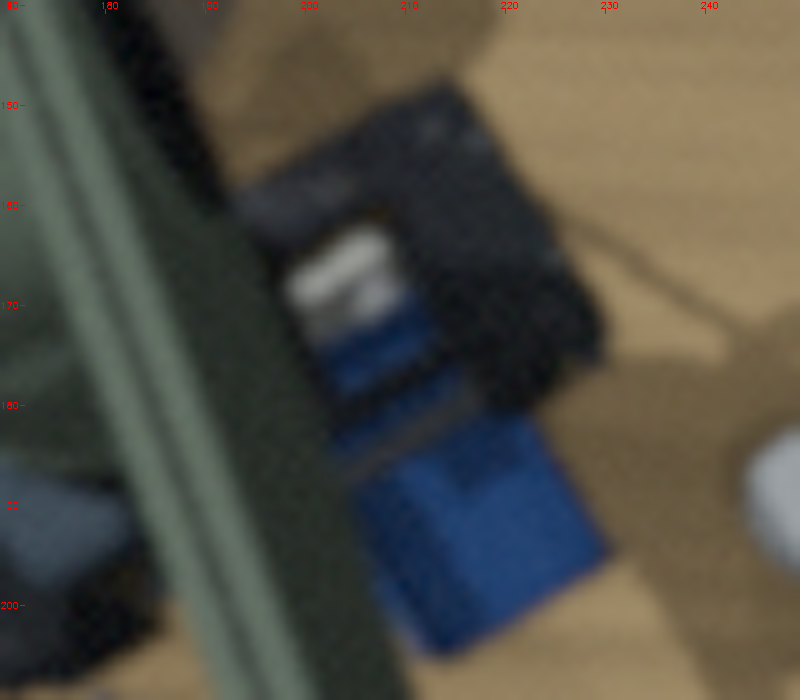

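```bash
python3 -m creep '[[1,0,0,0,0,0,0],[1,0,0,0,0,0,0],[1,0,0,0,0,0,0],[1,0,0,0,0,0,0]]' 20; python3 go.py 614 320 180 34.5
```

```text
time_s: 13.72
ee_pos: [583.8, 298.9, 236.6]
ee_rot: [180.0, 0.0, 34.5]
force: [0.1, 0.2, -0.2]
gripper_width: 54.0
t 13.72 pose [583.8 298.9 236.6] [180.    0.   34.5] F [ 0.1  0.2 -0.2] w 54.0
tool shift now-axes [36.9 -0.3 56.5] target-axes [36.9 -0.3 56.6] turn [ 0.  0. -0.]
```

```bash
python3 -m creep '[[1,20,0,0,0,0,0],[1,16,0,0,0,0,0],[1,0,0,25,0,0,0],[1,0,0,20,0,0,0],[1,0,0,0,0,0,0]]' 20; python3 go.py 614 320 180 34.5;python3 -m creep '[[1,0,0,4,0,0,0],[1,0,0,4,0,0,0],[1,0,0,0,0,0,0]]'; python3 go.py 614 320 170 34.5
```

```text
time_s: 14.35
ee_pos: [612.6, 318.8, 190.0]
ee_rot: [-180.0, 0.2, 34.5]
force: [-0.6, -0.8, 0.1]
gripper_width: 4.4
t 14.35 pose [612.6 318.8 190. ] [-180.     0.2   34.5] F [-0.6 -0.8  0.1] w 4.4
tool shift now-axes [ 1.9 -0.2 10. ] target-axes [ 1.8 -0.2 10. ] turn [-0.   0.2 -0. ]
time_s: 14.72
ee_pos: [613.5, 319.2, 184.1]
ee_rot: [180.0, -0.0, 34.5]
force: [-0.2, -0.8, -0.7]
gripper_width: 0.3
t 14.72 pose [613.5 319.2 184.1] [180.   -0.   34.5] F [-0.2 -0.8 -0.7] w 0.3
tool shift now-axes [ 0.8 -0.4 14.1] target-axes [ 0.8 -0.4 14.1] turn [ 0. -0. -0.]
```

```bash
python3 -m creep '[[1,0,0,4,0,0,0],[1,0,0,4,0,0,0],[1,0,0,3,0,0,0],[1,0,0,0,0,0,0]]'; python3 -m creep '[[1,0,0,2,0,0,0],[1,0,0,0,0,0,0]]'; python3 -m creep '[[1,0,0,2,0,0,0],[1,0,0,0,0,0,0]]';python3 -m creep '[[1,0,0,2,0,0,0],[1,0,0,0,0,0,0]]'
```

```text
time_s: 15.22
ee_pos: [613.4, 319.2, 172.5]
ee_rot: [180.0, 0.0, 34.5]
force: [-0.2, -0.5, -0.2]
gripper_width: 0.5
time_s: 15.48
ee_pos: [613.5, 319.2, 170.8]
ee_rot: [180.0, 0.0, 34.5]
force: [-0.0, 0.7, 0.1]
gripper_width: 0.3
time_s: 15.72
ee_pos: [613.6, 319.3, 170.0]
ee_rot: [180.0, -0.1, 34.5]
force: [-1.3, -0.0, 4.2]
gripper_width: 0.2
time_s: 15.98
ee_pos: [613.7, 319.3, 169.7]
ee_rot: [180.0, -0.1, 34.5]
force: [-4.1, -1.6, 11.0]
gripper_width: 0.4
```

```bash
python3 -m creep '[[1,0,0,2,0,0,0],[1,0,0,0,0,0,0]]'; python3 -m creep '[[1,0,0,3,0,0,0],[1,0,0,0,0,0,0]]';python3 -m creep '[[1,0,0,2,0,0,0],[1,0,0,0,0,0,0],[1,0,0,0,0,0,0]]'
```

```text
time_s: 16.23
ee_pos: [613.7, 319.3, 169.6]
ee_rot: [180.0, -0.2, 34.5]
force: [-6.2, -3.4, 17.5]
gripper_width: 0.4
time_s: 16.48
ee_pos: [613.7, 319.3, 169.4]
ee_rot: [179.9, -0.3, 34.5]
force: [-9.0, -5.0, 26.4]
gripper_width: 0.4
time_s: 16.85
ee_pos: [613.7, 319.3, 169.3]
ee_rot: [179.9, -0.4, 34.5]
force: [-11.6, -5.5, 33.5]
gripper_width: 0.3
```

```bash
python3 -m creep '[[1,0,0,-12,0,0,0],[1,0,0,-40,0,0,0],[0.5,0,0,-40,0,0,0],[0.3,-50,0,0,0,0,0],[0.3,-50,30,0,0,0,0]]';python3 -m creep '[[0.3,-50,30,0,0,0,0],[0.3,-50,30,0,0,0,0],[0.3,0,0,0,0,0,0]]' 
python3 - <<'E'
from zz import *
s=snap('side','side7')['frame'][:,:,::-1];t=snap('top','top7')['frame'][:,:,::-1];
z(s,265,85,80,70,10,'side7z');z(t,170,140,80,70,10,'top7z');z(t,270,200,80,60,10,'jar7t');z(s,240,190,80,60,10,'jar7s')
E
python3 go.py 400 40 260 34.5
```

```text
time_s: 17.48
ee_pos: [547.0, 238.4, 251.6]
ee_rot: [-180.0, -0.0, 34.7]
force: [0.2, -1.3, 0.2]
gripper_width: 27.4
time_s: 17.85
ee_pos: [497.9, 129.1, 252.0]
ee_rot: [180.0, 0.1, 34.3]
force: [1.0, 1.0, 0.5]
gripper_width: 57.7
t 17.95 pose [499.9 131.8 252. ] [-180.    -0.    34.4] F [ 0.7  0.9 -0.7] w 63.2
tool shift now-axes [-134.3   19.2   -8.1] target-axes [-134.3   19.    -8. ] turn [-0.  -0.  -0.1]
```

View pics/side7z.png

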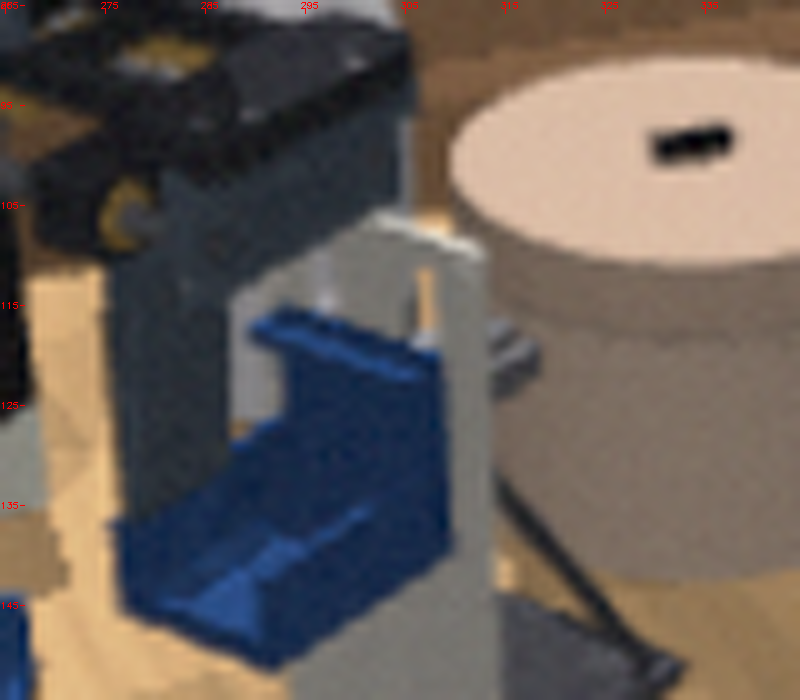

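View pics/top7z.png

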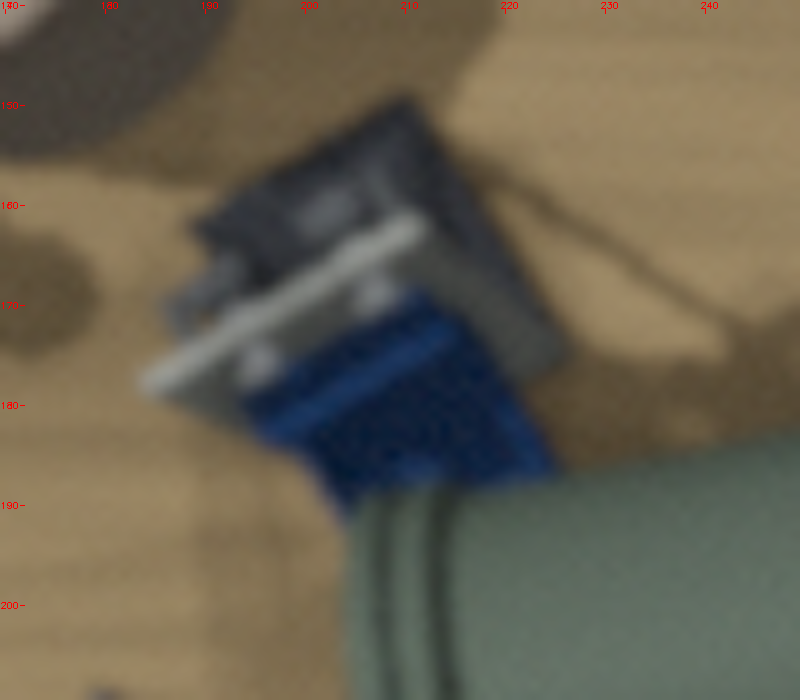

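View pics/jar7t.png

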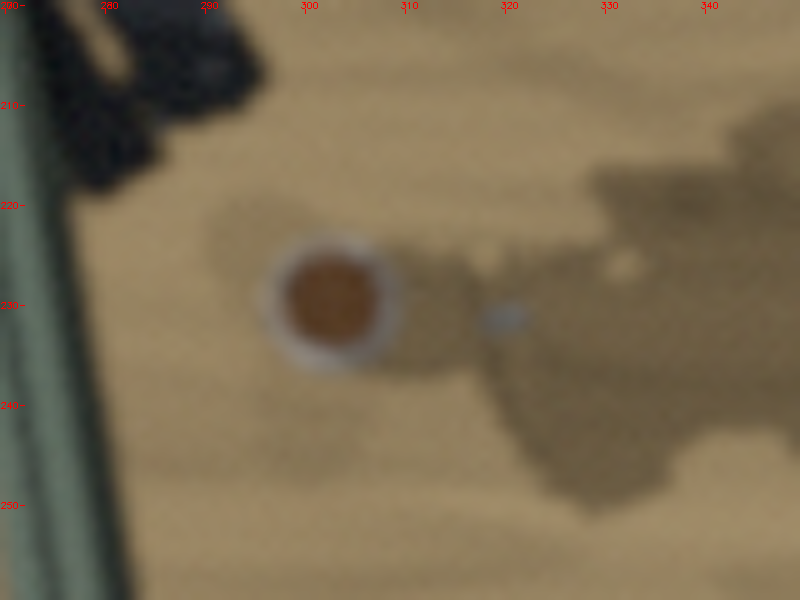

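View pics/jar7s.png

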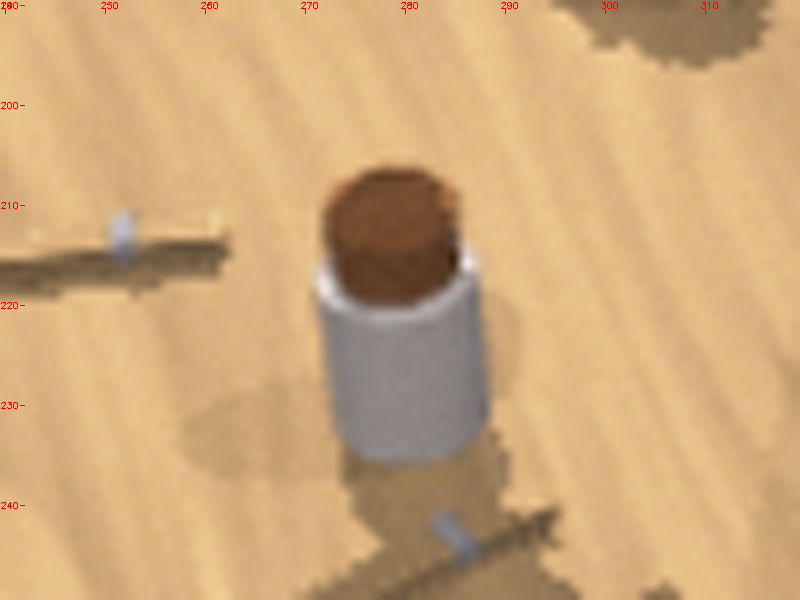

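```bash
python3 - <<'E'
from zz import *
S=load('side');T=load('top')
print('jar',tri(T,(302.5,229.5),S,(278.7,210.3)),onz(T,302.5,229.5,75),onz(S,278.7,210.3,75))
for n,d in(('s',S),('t',T)):
    h=cv2.cvtColor(d['frame'],cv2.COLOR_RGB2HSV)
    for nm,lo,hi in(('yel',(23,150,90),(33,255,255)),('red',(0,200,90),(3,255,255)),('lid',(5,120,40),(13,210,140))):
        m=cv2.inRange(h,lo,hi); k,l,st,c=cv2.connectedComponentsWithStats(m)
        for i in range(1,k):
            if st[i,4]>25: print(n,nm,st[i],np.round(c[i],1))
s=S['frame'][:,:,::-1];t=T['frame'][:,:,::-1]
z(t,265,145,110,65,7,'rack_t');z(s,325,160,80,110,5,'rack_s');z(t,355,210,60,50,12,'bot_t');z(s,290,255,60,80,8,'bot_s')
E
```

```text
jar (array([474.09875492,  25.45043605,  74.88188752]), np.float64(0.4377149229953987)) [473.87889976  25.48090297  75.        ] [474.29198229  25.28407948  75.        ]
s yel [309 264  12  17 161] [314.6 271.5]
s red [336 215   6  12  63] [338.4 220.2]
s lid [ 364   76  276  189 3172] [523.9 167.7]
s lid [179 116  41  27 754] [199.5 127.9]
s lid [ 77 121  49  18 387] [ 99.7 129.1]
s lid [  0 139  17  97 763] [  5.2 190.3]
s lid [273 207  13  13 124] [278.8 212.9]
t yel [367 220   9   7  43] [370.8 223.2]
t lid [579   5   9  10  32] [582.7   9.3]
t lid [583  48  10  16  48] [588.1  55.5]
t lid [583  76  12  16  52] [587.4  83.5]
t lid [584  97  12  13  47] [590.7 102.6]
t lid [341 190   9   7  26] [345.3 193.2]
t lid [593 242  12  19  66] [597.1 250.8]
t lid [101 253  13  16  59] [107.4 259.6]
t lid [112 252  15   6  27] [119.  253.8]
t lid [595 258  10  11  27] [600.6 262.6]
t lid [ 92 260  20  26 160] [ 99.8 273. ]
t lid [574 274  18   9  39] [583.1 278. ]
t lid [592 275  15   6  27] [598.  277.2]
t lid [548 279  14   6  29] [554.3 280.8]
t lid [102 280  23  16 109] [112.  287.8]
t lid [533 281  14  10  50] [539.  285.5]
t lid [118 285  10  10  26] [123.  290.2]
t lid [546 289   9  20  46] [548.7 299.8]
t lid [546 316   9  15  39] [549.2 323. ]
t lid [531 330  12   9  35] [536.5 333.8]
t lid [543 331  11  12  35] [546.9 336.7]
t lid [562 333  21  15  65] [572.2 340.9]
t lid [601 367  10  12  29] [606.  371.7]
t lid [601 380  13  16  44] [607.6 388. ]
```

View pics/rack_t.png

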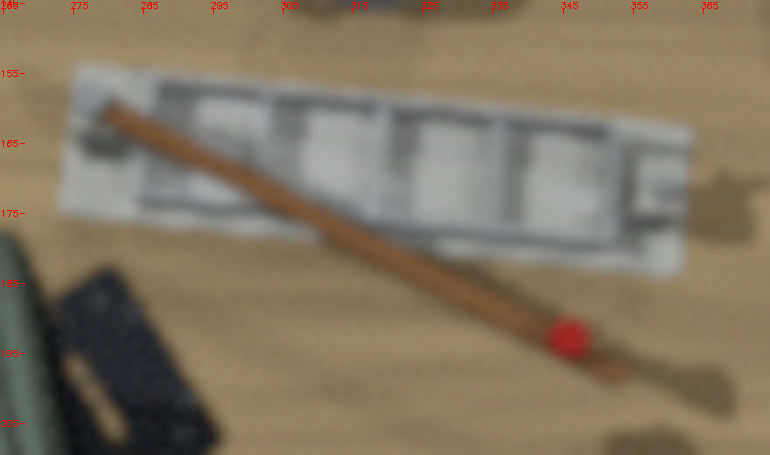

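View pics/rack_s.png

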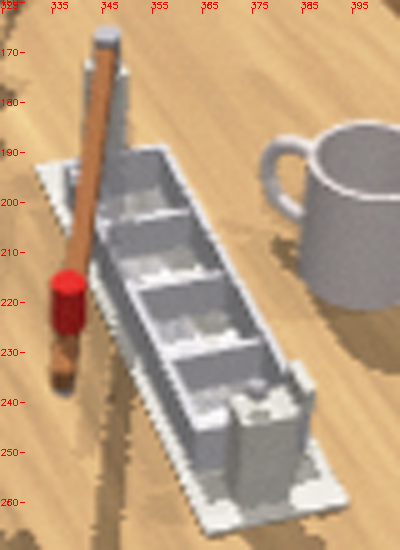

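View pics/bot_t.png

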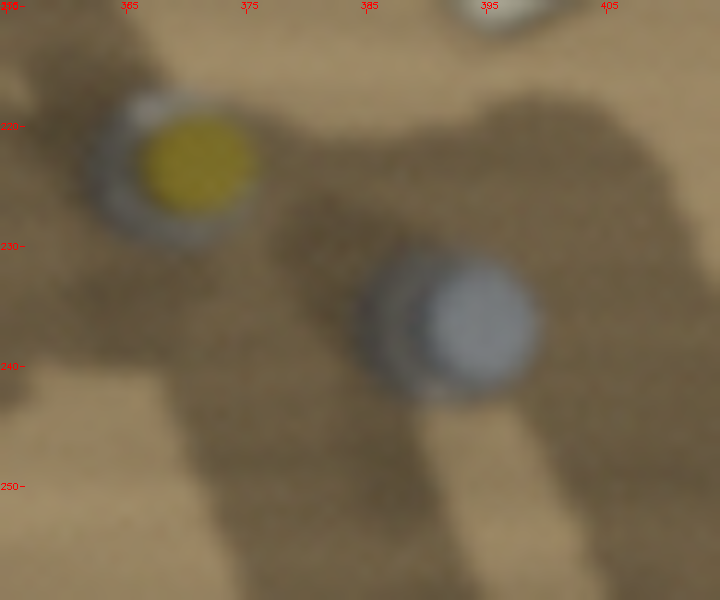

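View pics/bot_s.png

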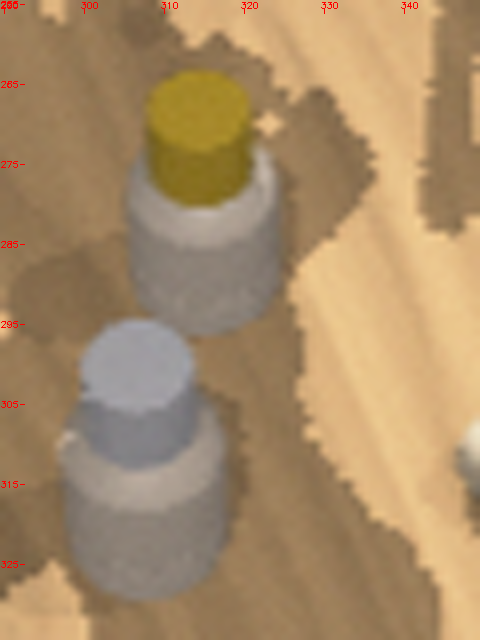

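```bash
python3 - <<'E'
from zz import *
S=load('side');T=load('top')
f=lambda a:np.round(a,1)
for p in [(275.6,153.4),(363.4,161.9),(361.6,183.8),(273.1,175.2)]: print('base t',f(onz(T,*p,4)))
for p in [(332.1,192.9),(366.1,266.5),(393.9,259.9)]: print('base s',f(onz(S,*p,4)))
print('knob',f(onz(T,345.9,193.1,129)),f(onz(S,338.1,215.5,129)))
print('hinge',f(onz(T,280.9,160.2,101)),f(onz(S,345.9,166.7,101)))
print('yel',f(onz(T,371.2,223.25,75)),f(onz(S,314.5,268.3,75)))
print('whi',f(onz(T,394.7,236.3,75)),f(onz(S,306.8,300.1,75)))
# dividers in top view, wall tops z 35: left end wall, d1,d2,d3,right end wall ; pick along front and back walls
g=lambda a,b:(265+a/7-.5,145+b/7-.5)
for a in [(155,85),(615,130),(145,205),(605,245)]: print('wall',f(onz(T,*g(*a),35)))
q=lambda a,b:(325+a/5-.5,160+b/5-.5)
for a in [(120,222),(190,212),(150,288),(222,276),(172,358),(252,342)]: print('div s',f(onz(S,*q(*a),35)))
E
```

```text
base t [737.7 129.2   4. ]
base t [ 718.  -178.7    4. ]
base t [ 640.2 -173.4    4. ]
base t [660.3 134.6   4. ]
base s [662.7 134.6   4. ]
base s [ 640.3 -173.8    4. ]
base s [ 714.6 -177.     4. ]
knob [ 589.3 -107.   129. ] [ 591.1 -105.4  129. ]
hinge [693.  101.7 101. ] [699.8 119.5 101. ]
yel [ 500.4 -196.5   75. ] [ 501.2 -197.2   75. ]
whi [ 460.4 -273.5   75. ] [ 459.9 -273.7   75. ]
wall [720.4  88.3  35. ]
wall [ 705.8 -136.4   35. ]
wall [661.1  90.8  35. ]
wall [ 648.8 -132.5   35. ]
div s [675.2  32.9  35. ]
div s [715.9  27.8  35. ]
div s [669.5 -25.3  35. ]
div s [710.3 -29.4  35. ]
div s [659.2 -80.4  35. ]
div s [703.4 -83.3  35. ]
```

```bash
python3 - <<'E'
from zz import *
S=load('side');T=load('top')
C=np.array([688,-22.]);w=np.radians(-3.9)
R=np.array([[np.cos(w),-np.sin(w)],[np.sin(w),np.cos(w)]])
for nm,d,(x,y,W,H,f) in(('s',S,(325,160,80,110,5)),('t',T,(265,145,110,65,7))):
    im=d['frame'][:,:,::-1].copy(); o=cv2.resize(im[y:y+H,x:x+W],None,fx=f,fy=f,interpolation=2)
    for c in(-84,-28,28,84):
        q=[]
        for a,b in((-27,-26.5),(27,-26.5),(27,26.5),(-27,26.5)):
            p=C+R@np.array([a,c+b]); u=proj(d,[*p,35]); q.append([(u[0]-x+.5)*f,(u[1]-y+.5)*f])
        cv2.polylines(o,[np.int32(q)],True,(0,0,255),1)
    cv2.imwrite('pics/ov_'+nm+'.png',o)
E
python3 go.py 474 25.4 150 34.5
```

```text
t 17.95 pose [499.9 131.8 252. ] [-180.    -0.    34.4] F [ 0.7  0.9 -0.7] w 63.2
tool shift now-axes [-81.6  73.1 101.9] target-axes [-81.6  73.  102. ] turn [-0.  -0.  -0.1]
```

View pics/ov_s.png

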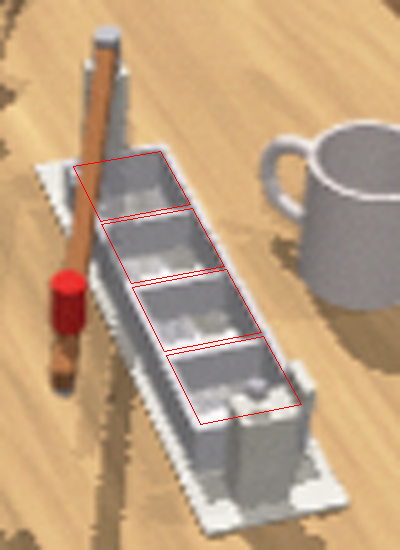

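View pics/ov_t.png

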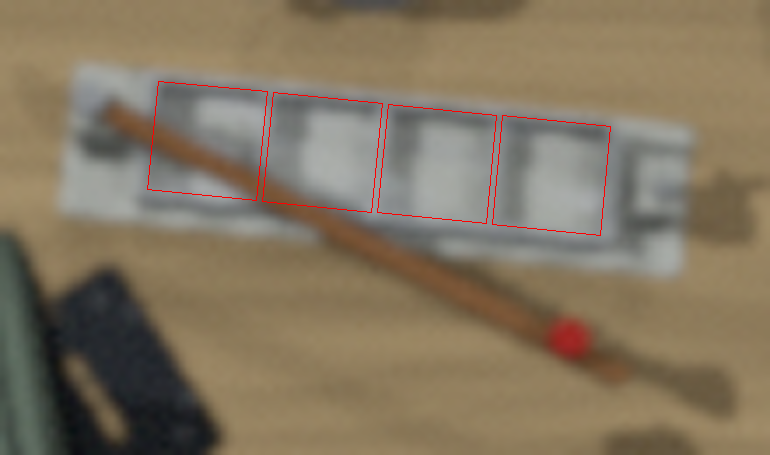

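```bash
python3 -m creep '[[0,-28,24,0,0,0,0],[0,-28,24,0,0,0,0],[0,-25,25,20,0,0,0],[0,0,0,40,0,0,0],[0,0,0,40,0,0,0]]' 15;python3 -m creep '[[0,0,0,0,0,0,0],[0,0,0,0,0,0,0]]'; python3 go.py 474 25.4 56 34.5
```

```text
time_s: 18.58
ee_pos: [475.6, 26.5, 150.8]
ee_rot: [180.0, -0.1, 34.5]
force: [1.1, 0.0, -0.7]
gripper_width: 91.2
time_s: 18.82
ee_pos: [475.9, 26.5, 153.0]
ee_rot: [179.9, -0.1, 34.6]
force: [-0.3, -0.1, 0.3]
gripper_width: 91.4
t 18.82 pose [475.9  26.5 153. ] [ 1.799e+02 -1.000e-01  3.460e+01] F [-0.3 -0.1  0.3] w 91.4
tool shift now-axes [-2.4 -0.3 97. ] target-axes [-2.2 -0.2 97. ] turn [ 0.1 -0.1  0.1]
```

```bash
python3 -m creep '[[0,-2,0,40,0,0,0],[0,0,0,40,0,0,0],[0,0,0,15,0,0,0],[0,0,0,0,0,0,0]]' 15; python3 go.py 474 25.4 56.5 34.5
```

```text
time_s: 19.32
ee_pos: [473.6, 25.0, 57.5]
ee_rot: [180.0, -0.0, 34.5]
force: [-0.8, -0.1, 0.4]
gripper_width: 91.2
t 19.32 pose [473.6  25.   57.5] [180.   -0.   34.5] F [-0.8 -0.1  0.4] w 91.2
tool shift now-axes [ 0.5 -0.1  1. ] target-axes [ 0.5 -0.1  1. ] turn [ 0. -0.  0.]
```

```bash
python3 -m creep '[[0.5,0,0,0,0,0,0],[0.7,0,0,0,0,0,0],[0.8,0,0,0,0,0,0],[0.8,0,0,0,0,0,0],[0.8,0,0,0,0,0,0]]' 20;python3 -m creep '[[0.8,0,0,0,0,0,0],[0.8,0,0,-10,0,0,0],[0.8,0,0,-40,0,0,0],[0.8,0,0,-40,0,0,0],[0.8,0,0,-40,0,0,0]]' 25; python3 go.py 583.9 298.9 200 34.5
```

```text
time_s: 19.95
ee_pos: [472.6, 24.6, 57.0]
ee_rot: [180.0, -0.0, 34.5]
force: [0.1, 0.5, 0.3]
gripper_width: 43.8
time_s: 20.58
ee_pos: [472.4, 24.6, 188.7]
ee_rot: [180.0, -0.0, 34.5]
force: [1.5, -0.3, -1.7]
gripper_width: 35.5
t 20.57 pose [472.4  24.6 188.7] [180.   -0.   34.5] F [ 1.5 -0.3 -1.7] w 35.5
tool shift now-axes [ 247.2 -162.9  -11.3] target-axes [ 247.2 -162.9  -11.3] turn [ 0. -0. -0.]
```

```bash
python3 -m creep '[[0.8,15,-10,-15,0,0,0],[0.8,40,-26,-15,0,0,0],[0.8,40,-27,0,0,0,0],[0.8,40,-27,0,0,0,0],[0.8,40,-27,0,0,0,0]]';python3 -m creep '[[0.8,40,-26,0,0,0,0],[0.8,22,-14,0,0,0,0],[0.8,8,-5,0,0,0,0],[0.8,0,0,0,0,0,0]]';python3 go.py 583.9 298.9 164 34.5
python3 - <<'E'
from zz import *
s=snap('side','side8')['frame'][:,:,::-1];t=snap('top','top8')['frame'][:,:,::-1];
z(s,240,80,100,85,8,'side8z');
E
```

```text
time_s: 21.2
ee_pos: [550.9, 221.6, 217.5]
ee_rot: [180.0, -0.0, 34.5]
force: [-0.2, -0.6, -0.8]
gripper_width: 35.2
time_s: 21.7
ee_pos: [582.5, 296.6, 216.8]
ee_rot: [180.0, 0.1, 34.5]
force: [0.6, 0.1, -0.9]
gripper_width: 34.9
t 21.7 pose [582.5 296.6 216.8] [1.80e+02 1.00e-01 3.45e+01] F [ 0.6  0.1 -0.9] w 34.9
tool shift now-axes [ 2.5 -1.1 52.8] target-axes [ 2.4 -1.1 52.8] turn [0.  0.1 0. ]
```

View pics/side8z.png

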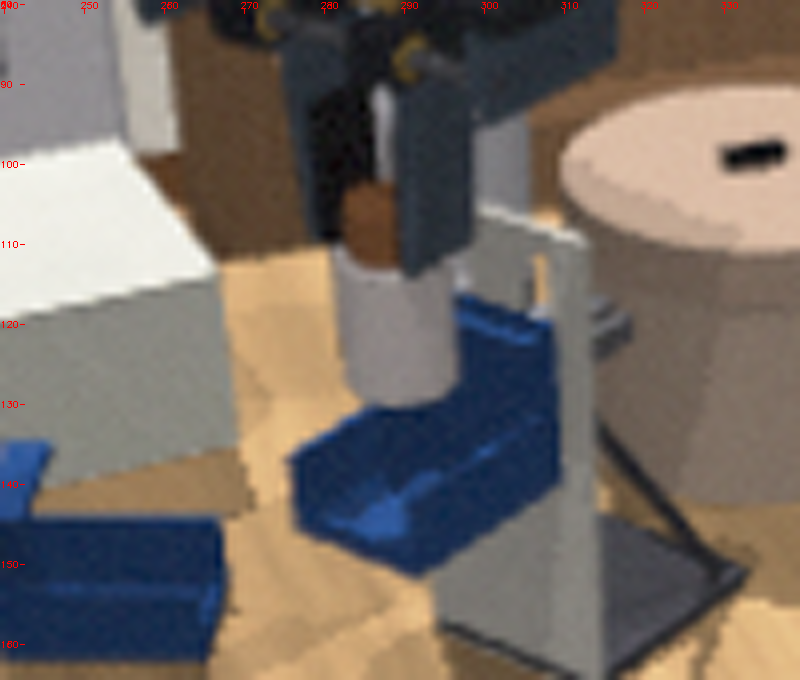

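```bash
python3 -m creep '[[0.8,1,-0.5,15,0,0,0],[0.8,0,0,18,0,0,0],[0.8,0,0,10,0,0,0],[0.8,0,0,0,0,0,0],[0.8,0,0,0,0,0,0]]';python3 go.py 583.9 298.9 163 34.5
```

```text
time_s: 22.42
ee_pos: [583.7, 297.9, 174.5]
ee_rot: [180.0, -0.1, 34.5]
force: [-0.0, -1.1, -0.0]
gripper_width: 35.7
t 22.43 pose [583.7 297.9 174.5] [ 1.80e+02 -1.00e-01  3.45e+01] F [-0.  -1.1 -0. ] w 35.7
tool shift now-axes [ 0.7 -0.7 11.5] target-axes [ 0.7 -0.7 11.5] turn [ 0.  -0.1 -0. ]
```

```bash
python3 -m creep '[[0.8,0,-0.7,4,0,0,0],[0.8,0,0,3,0,0,0],[0.8,0,0,2,0,0,0],[0.8,0,0,0,0,0,0]]';python3 -m creep '[[0.8,0,0,1.5,0,0,0],[0.8,0,0,0,0,0,0]]';python3 -m creep '[[0.8,0,0,1.5,0,0,0],[0.8,0,0,0,0,0,0]]'
```

```text
time_s: 22.92
ee_pos: [582.8, 298.4, 164.7]
ee_rot: [180.0, 0.0, 34.5]
force: [0.4, 0.5, -0.5]
gripper_width: 35.2
time_s: 23.18
ee_pos: [582.9, 298.4, 163.3]
ee_rot: [180.0, 0.0, 34.5]
force: [0.1, -0.4, -0.7]
gripper_width: 35.3
time_s: 23.42
ee_pos: [582.8, 298.4, 161.8]
ee_rot: [180.0, 0.0, 34.5]
force: [-0.3, 0.1, -1.0]
gripper_width: 35.1
```

```bash
python3 -m creep '[[0.8,0,0,1,0,0,0],[0.8,0,0,0,0,0,0]]';python3 -m creep '[[0.8,0,0,1,0,0,0],[0.8,0,0,0,0,0,0]]';
```

```text
time_s: 23.68
ee_pos: [583.1, 298.5, 161.0]
ee_rot: [180.0, -0.0, 34.5]
force: [1.3, 0.2, -1.0]
gripper_width: 35.1
time_s: 23.92
ee_pos: [583.2, 298.7, 160.2]
ee_rot: [180.0, -0.1, 34.5]
force: [0.5, 0.0, 0.0]
gripper_width: 35.2
```

```bash
python3 -m creep '[[0.8,0,0,0.5,0,0,0],[0.55,0,0,0,0,0,0],[0.45,0,0,0,0,0,0],[0.3,0,0,0,0,0,0],[0.3,0,0,0,0,0,0]]';python3 -m creep '[[0.3,0,0,-5,0,0,0],[0.3,0,0,-30,0,0,0],[0.3,0,0,-40,0,0,0],[0.3,0,0,-20,0,0,0]]'; python3 -m creep '[[0.3,-40,25,0,0,0,0],[0.3,-40,40,0,0,0,0],[0.3,-40,40,0,0,0,0],[0.3,0,0,0,0,0,0]]'
python3 - <<'E'
from zz import *
s=snap('side','side9')['frame'][:,:,::-1];t=snap('top','top9')['frame'][:,:,::-1];
z(s,240,80,100,85,8,'side9z');z(t,170,150,80,70,10,'top9z')
E
```

```text
time_s: 24.55
ee_pos: [582.9, 298.4, 159.3]
ee_rot: [180.0, 0.0, 34.5]
force: [0.4, -0.1, 0.1]
gripper_width: 63.5
time_s: 25.05
ee_pos: [583.7, 298.9, 257.5]
ee_rot: [180.0, -0.2, 34.5]
force: [0.2, -0.4, 0.0]
gripper_width: 64.0
time_s: 25.55
ee_pos: [542.8, 140.9, 255.4]
ee_rot: [179.9, -0.0, 34.2]
force: [0.6, 0.7, 0.1]
gripper_width: 63.8
```

View pics/side9z.png

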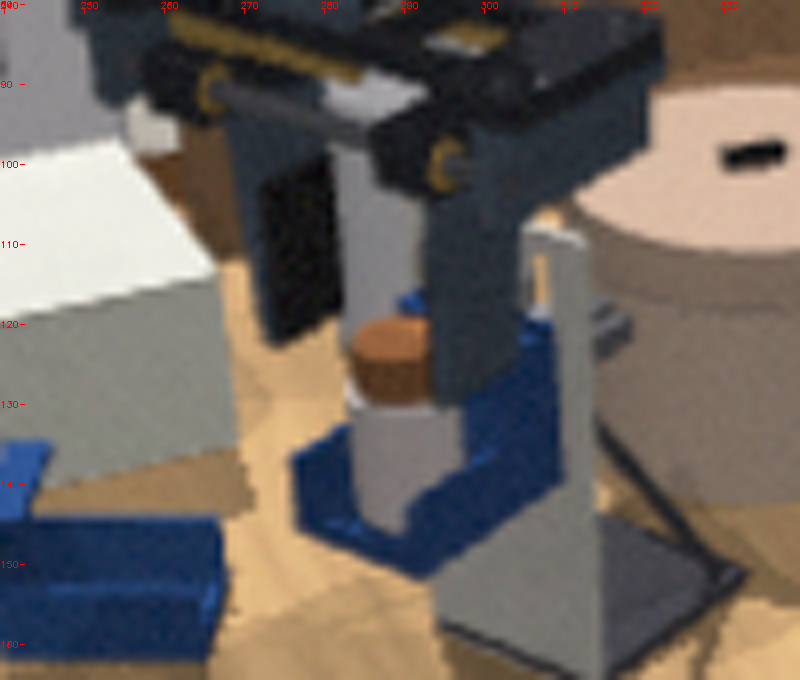

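View pics/top9z.png

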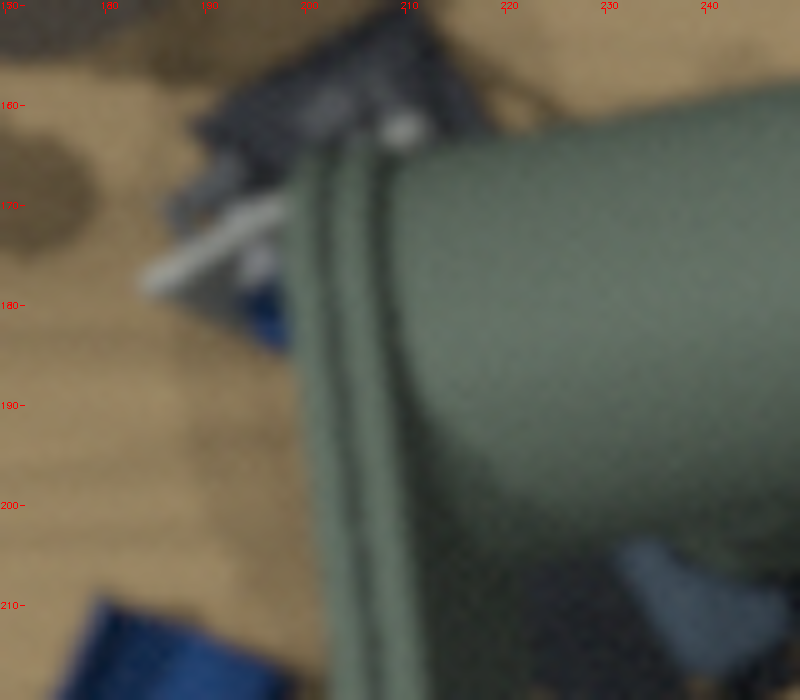

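View pics/top9.png

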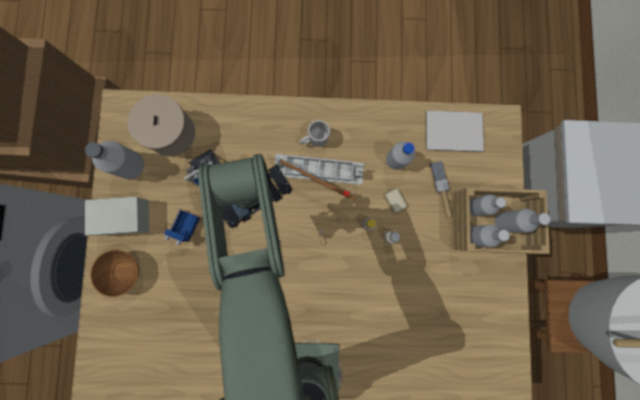

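```bash
python3 go.py 590.2 -106.2 180 40
```

```text
t 25.65 pose [543.8 143.9 255.1] [ 1.80e+02 -1.00e-01  3.44e+01] F [-0.1 -0.4 -0.4] w 63.7
tool shift now-axes [-103.2  232.6   75. ] target-axes [-125.2  221.4   75.1] turn [ 0.  -0.1 -5.6]
```

```bash
python3 -m creep '[[0.3,0,0,0,0,0,-5.5],[0.3,-28,50,0,0,0,0],[0.3,-28,50,15,0,0,0],[0.3,-28,50,20,0,0,0],[0.3,-28,50,20,0,0,0]]';python3 -m creep '[[0.3,-13,21,20,0,0,0],[0.3,0,0,0,0,0,0],[0.3,0,0,0,0,0,0]]';python3 go.py 590.2 -106.2 107 40
```

```text
time_s: 26.28
ee_pos: [587.6, -81.5, 198.9]
ee_rot: [180.0, -0.1, 40.1]
force: [0.3, 0.3, -0.8]
gripper_width: 64.3
time_s: 26.65
ee_pos: [590.6, -104.2, 179.9]
ee_rot: [180.0, -0.1, 40.1]
force: [0.3, -0.5, -0.2]
gripper_width: 63.9
t 26.65 pose [ 590.6 -104.2  179.9] [ 1.80e+02 -1.00e-01  4.01e+01] F [ 0.3 -0.5 -0.2] w 63.9
tool shift now-axes [-1.6  1.3 72.9] target-axes [-1.6  1.3 72.9] turn [ 0.  -0.1  0.1]
```

```bash
python3 -m creep '[[0.3,-1,1,30,0,0,0],[0.3,0,0,30,0,0,0],[0.3,0,0,12,0,0,0],[0.3,0,0,0,0,0,0],[0.5,0,0,0,0,0,0]]' 8;python3 -m creep '[[0.8,0,0,0,0,0,0],[0.9,0,0,0,0,0,0],[0.9,0,0,0,0,0,0],[0.9,0,0,0,0,0,0]]' 8;python3 go.py 463.4 39.7 108 40
```

```text
time_s: 27.28
ee_pos: [590.8, -106.8, 109.0]
ee_rot: [179.9, -0.1, 40.0]
force: [0.3, 0.0, 0.1]
gripper_width: 56.5
time_s: 27.78
ee_pos: [589.6, -107.2, 107.5]
ee_rot: [180.0, -0.0, 40.0]
force: [0.1, -0.1, 1.2]
gripper_width: 17.6
t 27.77 pose [ 589.6 -107.2  107.5] [180.  -0.  40.] F [ 0.1 -0.1  1.2] w 17.6
tool shift now-axes [  -2.3 -193.6   -0.5] target-axes [  -2.3 -193.6   -0.5] turn [ 0. -0. -0.]
```

```bash
python3 -m creep '[[0.9,-5.3,-13,0,0,0,0],[0.9,-4.5,-14,0,0,0,0],[0.9,-3.7,-14,0,0,0,0],[0.9,-2.8,-14,0,0,0,0],[0.9,-2,-14,0,0,0,0]]' 10;python3 -m creep '[[0.9,-1.3,-14,0,0,0,0],[0.9,-0.4,-14,0,0,0,0],[0.9,0.4,-14,0,0,0,0],[0.9,1.3,-14,0,0,0,0],[0.9,2,-14,0,0,0,0]]';python3 -m creep '[[0.9,2.8,-14,0,0,0,0],[0.9,3.7,-14,0,0,0,0],[0.9,4.5,-14,0,0,0,0],[0.9,5.3,-13,0,0,0,0],[0.9,0,0,0,0,0,0]]';python3 go.py 463.4 39.7 108 40
```

```text
time_s: 28.4
ee_pos: [530.2, -65.2, 107.4]
ee_rot: [-180.0, 0.0, 40.0]
force: [0.7, -0.8, -1.6]
gripper_width: 17.3
time_s: 29.02
ee_pos: [487.3, -10.2, 107.5]
ee_rot: [180.0, -0.0, 40.0]
force: [1.0, -0.1, -2.0]
gripper_width: 17.6
time_s: 29.65
ee_pos: [464.7, 42.5, 107.6]
ee_rot: [180.0, 0.0, 40.1]
force: [-1.4, -0.4, -0.6]
gripper_width: 17.6
t 29.65 pose [464.7  42.5 107.6] [180.    0.   40.1] F [-1.4 -0.4 -0.6] w 17.6
tool shift now-axes [-2.8  1.3 -0.4] target-axes [-2.8  1.3 -0.4] turn [0.  0.  0.1]
```

```bash
python3 -m creep '[[0.9,0,0,0,0,0,0],[0.5,0,0,0,0,0,0],[0.3,0,0,0,0,0,0],[0.2,0,0,-25,0,0,0],[0,0,0,-45,0,0,0]]';python3 -m creep '[[0,0,0,0,0,0,-9.2],[0,0,0,0,0,0,-9.2],[0,0,0,0,0,0,-9.2],[0,0,0,0,0,0,-9.2],[0,0,0,0,0,0,-9.2]]'
python3 - <<'E'
from zz import *
s=snap('side','side10')['frame'][:,:,::-1];t=snap('top','top10')['frame'][:,:,::-1];
z(t,340,200,80,60,10,'top10z');z(s,280,230,80,110,5,'side10z')
E
python3 go.py 500.8 -196.8 150 86
```

```text
time_s: 30.28
ee_pos: [463.8, 41.2, 176.8]
ee_rot: [-179.9, 0.2, 40.0]
force: [-0.2, 0.4, 0.8]
gripper_width: 55.1
time_s: 30.9
ee_pos: [465.1, 41.3, 177.4]
ee_rot: [180.0, 0.0, 86.3]
force: [0.1, -0.4, 0.1]
gripper_width: 91.2
t 31.0 pose [465.   41.3 177.4] [180.   0.  86.] F [0.4 0.4 0.4] w 91.3
tool shift now-axes [-235.    52.5   27.4] target-axes [-235.1   52.3   27.4] turn [ 0.  0. -0.]
```

View pics/side10.png

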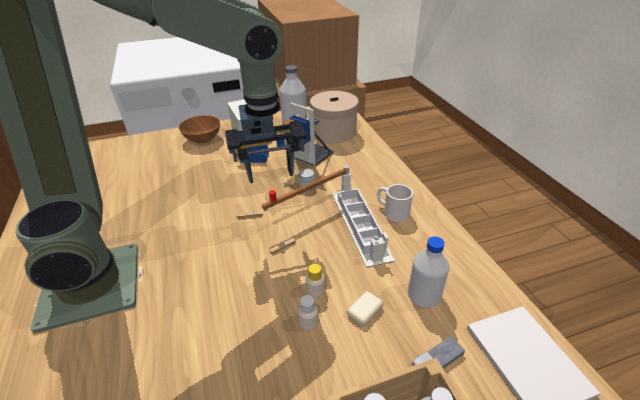

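View pics/top10z.png

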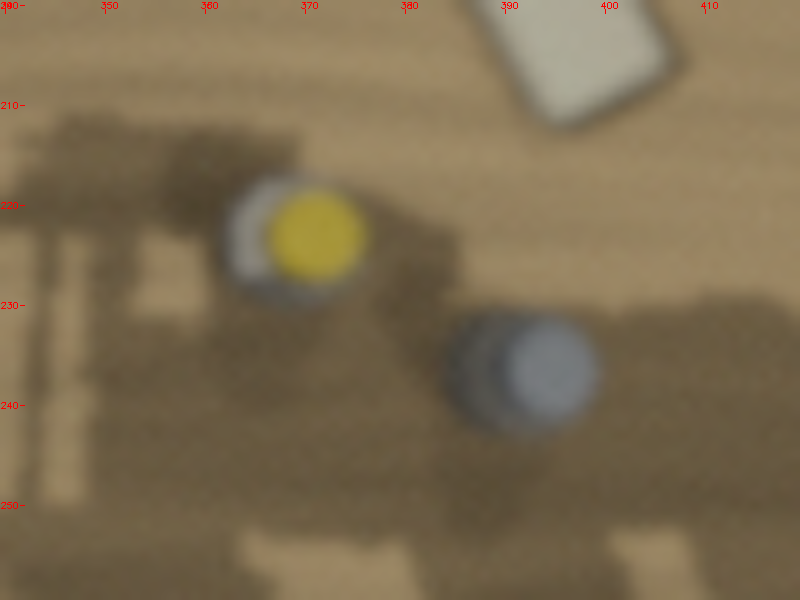

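View pics/side10z.png

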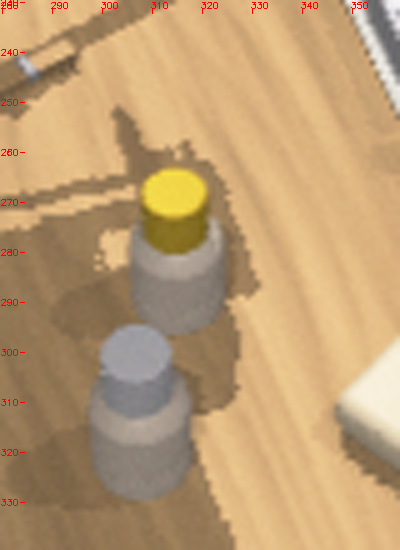

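```bash
python3 -m creep '[[0,-50,11,0,0,0,0],[0,-50,11,0,0,0,0],[0,-50,11,0,0,0,0],[0,-50,11,10,0,0,0],[0,-35,8,18,0,0,0]]' 15;python3 -m creep '[[0,0,0,0,0,0,0],[0,0,0,0,0,0,0]]';python3 go.py 500.8 -196.8 53 86
```

```text
time_s: 31.62
ee_pos: [501.1, -199.1, 149.7]
ee_rot: [179.9, 0.1, 85.7]
force: [1.3, -0.4, -0.3]
gripper_width: 91.2
time_s: 31.88
ee_pos: [500.3, -196.2, 149.5]
ee_rot: [-180.0, -0.0, 85.9]
force: [-0.6, 1.6, -0.1]
gripper_width: 91.3
t 31.88 pose [ 500.3 -196.2  149.5] [-180.    -0.    85.9] F [-0.6  1.6 -0.1] w 91.3
tool shift now-axes [-0.6  0.6 96.5] target-axes [-0.6  0.6 96.5] turn [-0.  -0.  -0.1]
```

```bash
python3 -m creep '[[0,-0.6,0.5,40,0,0,0],[0,0,0,40,0,0,0],[0,0,0,15,0,0,0],[0,0,0,0,0,0,0],[0.3,0,0,0,0,0,0]]';python3 -m creep '[[0.9,0,0,0,0,0,0],[0.9,0,0,0,0,0,0],[0.9,0,0,0,0,0,0],[0.9,0,0,0,0,0,0]]' 20;python3 go.py 500.8 -196.8 53 86;python3 -m creep '[[0.9,0,0,-10,0,0,0],[0.9,0,0,-40,0,0,0],[0.9,0,0,-40,0,0,0],[0.9,0,0,-10,0,0,0]]' 25
python3 - <<'E'
import numpy as np
w=np.radians(-3.9)
for y in(-84,-28,28,84): print(y,688-np.sin(w)*y,-22+np.cos(w)*y)
E
```

```text
time_s: 32.5
ee_pos: [502.1, -197.3, 56.1]
ee_rot: [179.8, 0.1, 86.0]
force: [-0.2, -0.5, 0.0]
gripper_width: 83.7
time_s: 33.0
ee_pos: [500.8, -197.2, 54.5]
ee_rot: [180.0, 0.0, 86.0]
force: [0.4, 0.3, -0.2]
gripper_width: 44.2
t 33.0 pose [ 500.8 -197.2   54.5] [180.   0.  86.] F [ 0.4  0.3 -0.2] w 44.2
tool shift now-axes [ 0.4 -0.1  1.5] target-axes [ 0.4 -0.1  1.5] turn [ 0.  0. -0.]
time_s: 33.5
ee_pos: [502.4, -197.8, 157.6]
ee_rot: [179.7, 0.1, 86.0]
force: [0.6, -0.9, -0.3]
gripper_width: 9.3
-84 682.2867155841192 -105.80547942219084
-28 686.0955718613731 -49.93515980739695
28 689.9044281386269 5.93515980739695
84 693.7132844158808 61.80547942219084
```

```bash
python3 -m creep '[[0.3,0,0,0,0,0,0],[0,0,0,0,0,0,0],[0,0,0,0,0,0,0],[0,0,0,0,0,0,0]]'; python3 - <<'E'
from zz import *
s=snap('side','side11')['frame'][:,:,::-1];t=snap('top','top11')['frame'][:,:,::-1];
z(s,280,230,80,110,5,'side11z');z(t,340,200,80,60,10,'top11z')
E
```

```text
time_s: 34.0
ee_pos: [500.5, -197.0, 153.6]
ee_rot: [-179.9, -0.0, 86.0]
force: [-0.8, -0.1, 0.4]
gripper_width: 46.3
```

View pics/side11z.png

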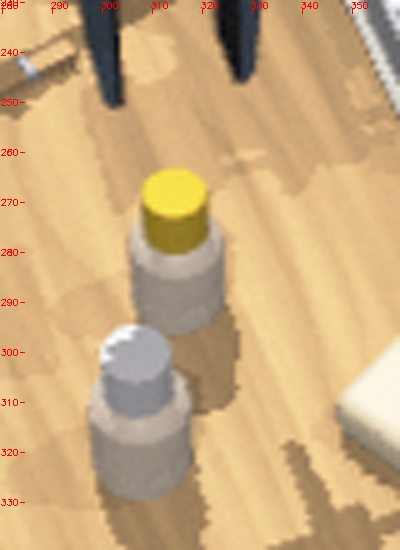

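Yellow cap still at side pixel (314.5,268.5): the bottle was missed without being moved. Retry, waiting for full closure.

```bash
python3 -m creep '[[0,0,0,0,0,0,0],[0,0,0,0,0,0,0],[0,0,0,40,0,0,0],[0,0,0,40,0,0,0],[0,0,0,20,0,0,0]]';python3 -m creep '[[0,0,0,0,0,0,0],[0.6,0,0,0,0,0,0],[0.9,0,0,0,0,0,0],[0.9,0,0,0,0,0,0],[0.9,0,0,0,0,0,0]]' 20;python3 -m creep '[[0.9,0,0,0,0,0,0],[0.9,0,0,0,0,0,0],[0.9,0,0,0,0,0,0]]' 20;python3 go.py 500.8 -196.8 53 86
```

```text
time_s: 34.72
ee_pos: [499.7, -196.7, 52.5]
ee_rot: [-179.8, -0.0, 86.0]
force: [-0.0, -1.2, 0.5]
gripper_width: 90.9
time_s: 35.35
ee_pos: [501.0, -197.2, 54.9]
ee_rot: [180.0, 0.0, 86.0]
force: [0.2, -0.2, 0.5]
gripper_width: 53.9
time_s: 35.72
ee_pos: [500.7, -197.2, 54.4]
ee_rot: [-180.0, 0.0, 86.0]
force: [-0.3, 0.3, -0.0]
gripper_width: 29.4
t 35.73 pose [ 500.7 -197.2   54.4] [-180.    0.   86.] F [-0.3  0.3 -0. ] w 29.4
tool shift now-axes [0.4 0.  1.4] target-axes [0.4 0.  1.4] turn [-0.  0. -0.]
```

```bash
python3 -m creep '[[0.9,0,0,-10,0,0,0],[0.9,0,0,-40,0,0,0],[0.9,0,0,-40,0,0,0],[0.9,0,0,-10,0,0,0],[0.9,0,0,0,0,0,0]]' 25;python3 go.py 682.3 -105.8 150 86
```

```text
time_s: 36.35
ee_pos: [500.7, -197.1, 154.6]
ee_rot: [180.0, 0.0, 86.0]
force: [-0.4, 1.1, -1.1]
gripper_width: 29.4
t 36.35 pose [ 500.7 -197.1  154.6] [180.   0.  86.] F [-0.4  1.1 -1.1] w 29.4
tool shift now-axes [103.8 174.7   4.6] target-axes [103.7 174.8   4.6] turn [ 0.  0. -0.]
```

```bash
python3 -m creep '[[0.9,12,20,0,0,0,0],[0.9,24,40,0,0,0,0],[0.9,24,40,0,0,0,0],[0.9,24,40,0,0,0,0],[0.9,15,26,0,0,0,0]]';python3 -m creep '[[0.9,4.7,8.7,0,0,0,0],[0.9,0,0,0,0,0,0],[0.9,0,0,0,0,0,0]]';python3 go.py 682.3 -105.8 60 86
python3 - <<'E'
from zz import *
s=snap('side','side12')['frame'][:,:,::-1];t=snap('top','top12')['frame'][:,:,::-1];
z(s,310,140,100,130,5,'side12z');z(t,265,140,110,65,7,'top12z')
E
```

```text
time_s: 36.98
ee_pos: [675.4, -107.6, 151.8]
ee_rot: [-179.9, -0.0, 86.1]
force: [-0.7, -0.4, -1.5]
gripper_width: 29.2
time_s: 37.35
ee_pos: [681.3, -106.4, 154.1]
ee_rot: [-179.9, 0.0, 86.0]
force: [0.6, 0.0, -0.9]
gripper_width: 29.4
t 37.35 pose [ 681.3 -106.4  154.1] [-179.9    0.    86. ] F [ 0.6  0.  -0.9] w 29.4
tool shift now-axes [ 0.7  1.1 94.1] target-axes [ 0.7  1.  94.1] turn [-0.1  0.  -0. ]
```

View pics/side12z.png

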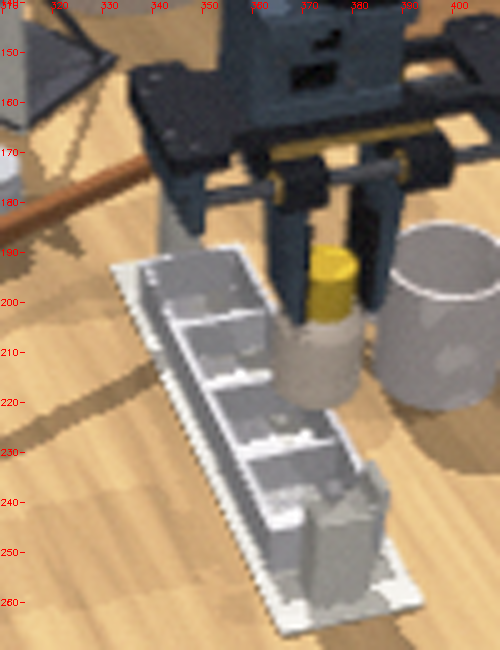

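View pics/top12z.png

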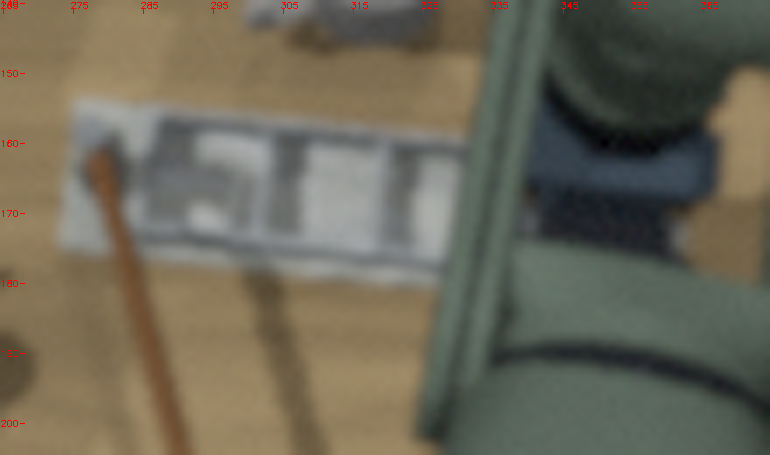

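```bash
python3 -m creep '[[0.9,0.7,1,25,0,0,0],[0.9,0,0,30,0,0,0],[0.9,0,0,15,0,0,0],[0.9,0,0,0,0,0,0],[0.9,0,0,0,0,0,0]]';python3 go.py 682.3 -105.8 60 86
```

```text
time_s: 38.08
ee_pos: [684.2, -105.6, 85.8]
ee_rot: [179.9, 0.0, 86.0]
force: [0.6, -0.5, -1.1]
gripper_width: 29.1
t 38.08 pose [ 684.2 -105.6   85.8] [179.9   0.   86. ] F [ 0.6 -0.5 -1.1] w 29.1
tool shift now-axes [-0.3 -1.9 25.8] target-axes [-0.3 -1.9 25.8] turn [ 0.1  0.  -0. ]
```

```bash
python3 -m creep '[[0.9,0,-1.5,8,0,0,0],[0.9,0,0,8,0,0,0],[0.9,0,0,5,0,0,0],[0.9,0,0,0,0,0,0]]';python3 go.py 682.3 -105.8 59 86;python3 -m creep '[[0.9,0,0,2,0,0,0],[0.9,0,0,0,0,0,0]]';python3 -m creep '[[0.9,0,0,1.5,0,0,0],[0.9,0,0,0,0,0,0]]';python3 go.py 682.3 -105.8 59 86
```

```text
time_s: 38.58
ee_pos: [681.5, -105.1, 62.7]
ee_rot: [-179.9, -0.0, 86.0]
force: [0.2, -0.3, -2.1]
gripper_width: 29.5
t 38.58 pose [ 681.5 -105.1   62.7] [-179.9   -0.    86. ] F [ 0.2 -0.3 -2.1] w 29.5
tool shift now-axes [-0.6  0.8  3.7] target-axes [-0.6  0.8  3.7] turn [-0.1 -0.  -0. ]
time_s: 38.83
ee_pos: [682.0, -105.2, 61.4]
ee_rot: [180.0, 0.0, 86.0]
force: [-0.7, 0.4, -1.0]
gripper_width: 29.3
time_s: 39.08
ee_pos: [681.8, -105.2, 59.9]
ee_rot: [-180.0, 0.0, 86.0]
force: [-0.0, 0.3, -1.2]
gripper_width: 29.1
t 39.08 pose [ 681.8 -105.2   59.9] [-180.    0.   86.] F [-0.   0.3 -1.2] w 29.1
tool shift now-axes [-0.6  0.5  0.9] target-axes [-0.6  0.5  0.9] turn [-0.  0. -0.]
```

```bash
python3 -m creep '[[0.9,0,0,1.5,0,0,0],[0.9,0,0,0,0,0,0]]';python3 -m creep '[[0.9,0,0,0.5,0,0,0],[0.65,0,0,0,0,0,0],[0.5,0,0,0,0,0,0],[0.5,0,0,0,0,0,0]]';python3 -m creep '[[0.5,0,0,-5,0,0,0],[0.5,0,0,-30,0,0,0],[0.5,0,0,-40,0,0,0],[0.5,0,0,-40,0,0,0],[0.5,0,0,0,0,0,0]]'
python3 go.py 460.2 -273.6 150 86
```

```text
time_s: 39.33
ee_pos: [681.9, -105.2, 58.4]
ee_rot: [180.0, 0.0, 86.0]
force: [0.8, 0.3, -1.1]
gripper_width: 29.4
time_s: 39.83
ee_pos: [682.0, -105.2, 57.9]
ee_rot: [180.0, 0.0, 86.0]
force: [-0.2, 0.6, -0.1]
gripper_width: 45.3
time_s: 40.45
ee_pos: [684.1, -105.6, 177.7]
ee_rot: [179.5, 0.1, 86.0]
force: [0.6, 0.0, -0.3]
gripper_width: 45.7
t 40.45 pose [ 684.1 -105.6  177.7] [1.795e+02 1.000e-01 8.600e+01] F [ 0.6  0.  -0.3] w 45.7
tool shift now-axes [-183.3 -211.9   26. ] target-axes [-183.3 -211.7   27.7] turn [ 0.5  0.1 -0. ]
```

Now to the white-capped bottle, looking first.

```bash
python3 -m creep '[[0.3,-35,-40,0,0,0,0],[0.1,-35,-40,0,0,0,0],[0,-35,-40,0,0,0,0],[0,-35,-40,0,0,0,0],[0,0,0,0,0,0,0]]'
python3 - <<'E'
from zz import *
s=snap('side','side13')['frame'][:,:,::-1];t=snap('top','top13')['frame'][:,:,::-1];
z(s,280,180,130,160,4,'side13z');z(t,300,140,110,110,5,'top13z')
E
```

```text
time_s: 41.08
ee_pos: [509.4, -235.0, 172.3]
ee_rot: [-179.9, -0.0, 85.8]
force: [0.5, 0.9, -0.7]
gripper_width: 90.3
```

View pics/side13z.png

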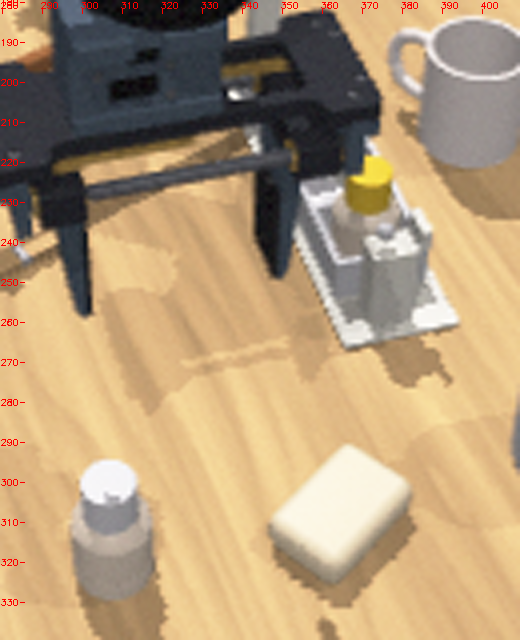

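View pics/top13z.png

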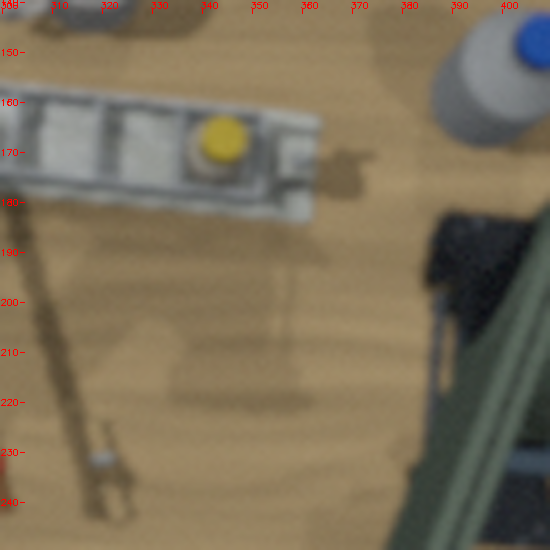

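```bash
python3 - <<'E'
from zz import *
S=load('side');T=load('top'); print(onz(T,344.5,167.5,79),onz(S,280+369/4-.5,180+169/4-.5,79),onz(S,306.5,300,75))
E
python3 go.py 460.2 -273.6 150 86; 
```

```text
[ 680.57098458 -105.68075793   79.        ] [ 682.71982163 -102.49375151   79.        ] [ 459.38190574 -273.2222704    75.        ]
t 41.17 pose [ 512.4 -233.6  172.6] [-180.    -0.    85.9] F [-0.2  1.3 -0. ] w 91.3
tool shift now-axes [-43.6 -49.2  22.6] target-axes [-43.5 -49.3  22.6] turn [-0.  -0.  -0.1]
```

```bash
python3 -m creep '[[0,-22,-25,0,0,0,0],[0,-21.5,-24,10,0,0,0],[0,0,0,15,0,0,0],[0,0,0,0,0,0,0],[0,0,0,0,0,0,0]]' 15;python3 go.py 460.2 -273.6 54.5 86
```

```text
time_s: 41.8
ee_pos: [461.9, -273.0, 147.9]
ee_rot: [180.0, -0.0, 86.1]
force: [0.8, 0.2, -0.3]
gripper_width: 91.7
t 41.8 pose [ 461.9 -273.   147.9] [180.   -0.   86.1] F [ 0.8  0.2 -0.3] w 91.7
tool shift now-axes [-0.7 -1.7 93.4] target-axes [-0.7 -1.6 93.4] turn [ 0.  -0.   0.1]
```

```bash
python3 -m creep '[[0,-0.5,-1.5,40,0,0,0],[0,0,0,35,0,0,0],[0,0,0,16,0,0,0],[0,0,0,0,0,0,0],[0.6,0,0,0,0,0,0]]';python3 go.py 460.2 -273.6 54.5 86;python3 -m creep '[[0.9,0,0,0,0,0,0],[0.9,0,0,0,0,0,0],[0.9,0,0,0,0,0,0],[0.9,0,0,0,0,0,0],[0.9,0,0,0,0,0,0]]' 20;python3 -m creep '[[0.9,0,0,0,0,0,0],[0.9,0,0,0,0,0,0]]' 20;python3 go.py 460.2 -273.6 54.5 86
```

```text
time_s: 42.42
ee_pos: [460.3, -274.3, 57.9]
ee_rot: [179.9, 0.1, 86.0]
force: [0.8, -0.0, 1.0]
gripper_width: 84.6
t 42.42 pose [ 460.3 -274.3   57.9] [1.799e+02 1.000e-01 8.600e+01] F [ 0.8 -0.   1. ] w 84.6
tool shift now-axes [ 0.6 -0.1  3.4] target-axes [ 0.6 -0.1  3.4] turn [0.1 0.1 0. ]
time_s: 43.05
ee_pos: [459.1, -274.0, 57.0]
ee_rot: [180.0, 0.0, 86.0]
force: [0.7, -0.1, -0.1]
gripper_width: 34.3
time_s: 43.3
ee_pos: [459.0, -274.0, 56.9]
ee_rot: [-180.0, 0.0, 86.0]
force: [-0.2, -0.2, 1.1]
gripper_width: 29.0
t 43.3 pose [ 459.  -274.    56.9] [-180.    0.   86.] F [-0.2 -0.2  1.1] w 29.0
tool shift now-axes [0.5 1.2 2.4] target-axes [0.5 1.2 2.4] turn [-0.  0. -0.]
```

```bash
python3 -m creep '[[0.9,0,0,-10,0,0,0],[0.9,0,0,-40,0,0,0],[0.9,0,0,-40,0,0,0],[0.9,0,0,-20,0,0,0],[0.9,0,0,0,0,0,0]]' 25;python3 go.py 686.1 -49.9 170 86
```

```text
time_s: 43.92
ee_pos: [460.0, -274.6, 169.0]
ee_rot: [179.8, 0.1, 86.0]
force: [0.3, -0.6, -1.5]
gripper_width: 29.3
t 43.92 pose [ 460.  -274.6  169. ] [1.798e+02 1.000e-01 8.600e+01] F [ 0.3 -0.6 -1.5] w 29.3
tool shift now-axes [239.9 209.8  -0.7] target-axes [239.9 209.8  -1. ] turn [ 0.2  0.1 -0. ]
```

```bash
python3 -m creep '[[0.9,22,20,0,0,0,0],[0.9,42,36,0,0,0,0],[0.9,42,36,0,0,0,0],[0.9,42,36,0,0,0,0],[0.9,42,36,0,0,0,0]]';python3 -m creep '[[0.9,35,32,0,0,0,0],[0.9,14,12,0,0,0,0],[0.9,0,0,0,0,0,0],[0.9,0,0,0,0,0,0]]';python3 go.py 686.1 -49.9 61 86
```

```text
time_s: 44.55
ee_pos: [636.3, -94.5, 165.3]
ee_rot: [-179.8, 0.0, 86.0]
force: [0.4, -0.2, -0.5]
gripper_width: 29.1
time_s: 45.05
ee_pos: [682.0, -51.4, 166.5]
ee_rot: [-179.9, 0.0, 85.9]
force: [-0.3, 0.2, -0.9]
gripper_width: 28.9
t 45.05 pose [682.  -51.4 166.5] [-179.9    0.    85.9] F [-0.3  0.2 -0.9] w 28.9
tool shift now-axes [  1.8   4.2 105.5] target-axes [  1.7   4.  105.5] turn [-0.1  0.  -0.1]
```

```bash
python3 -m creep '[[0.9,1.5,2.5,25,0,0,0],[0.9,0,0,30,0,0,0],[0.9,0,0,25,0,0,0],[0.9,0,0,8,0,0,0],[0.9,0,0,0,0,0,0]]';python3 -m creep '[[0.9,0,0,0,0,0,0]]';python3 go.py 686.1 -49.9 61 86
```

```text
time_s: 45.68
ee_pos: [685.4, -49.7, 79.2]
ee_rot: [-180.0, 0.0, 85.9]
force: [-0.3, -0.4, -1.0]
gripper_width: 29.6
time_s: 45.8
ee_pos: [686.6, -49.3, 80.5]
ee_rot: [179.9, 0.0, 86.0]
force: [0.0, 0.9, -1.0]
gripper_width: 28.8
t 45.8 pose [686.6 -49.3  80.5] [179.9   0.   86. ] F [ 0.   0.9 -1. ] w 28.8
tool shift now-axes [-0.6 -0.5 19.5] target-axes [-0.6 -0.4 19.5] turn [ 0.1  0.  -0. ]
```

```bash
python3 -m creep '[[0.9,-0.5,-0.5,6,0,0,0],[0.9,0,0,6,0,0,0],[0.9,0,0,4,0,0,0],[0.9,0,0,0,0,0,0]]';python3 -m creep '[[0.9,0,0,1.5,0,0,0],[0.9,0,0,0,0,0,0]]';python3 -m creep '[[0.9,0,0,1.5,0,0,0],[0.9,0,0,0,0,0,0]]';python3 go.py 686.1 -49.9 61 86
```

```text
time_s: 46.3
ee_pos: [685.0, -49.2, 62.3]
ee_rot: [-179.9, 0.0, 86.0]
force: [0.0, -0.2, -1.0]
gripper_width: 29.3
time_s: 46.55
ee_pos: [685.4, -49.3, 61.4]
ee_rot: [180.0, 0.0, 86.0]
force: [-0.4, -0.1, -0.6]
gripper_width: 29.1
time_s: 46.8
ee_pos: [685.6, -49.3, 60.9]
ee_rot: [179.9, 0.0, 86.0]
force: [-1.9, -0.8, 3.4]
gripper_width: 29.3
t 46.8 pose [685.6 -49.3  60.9] [179.9   0.   86. ] F [-1.9 -0.8  3.4] w 29.3
tool shift now-axes [-0.5  0.6 -0.1] target-axes [-0.5  0.6 -0.1] turn [ 0.1  0.  -0. ]
```

Floor contact at 60.9, as predicted. Release, retreat and look.

```bash
python3 -m creep '[[0.9,0,0,-0.8,0,0,0],[0.65,0,0,0,0,0,0],[0.5,0,0,0,0,0,0],[0.5,0,0,0,0,0,0]]';python3 -m creep '[[0.5,0,0,-5,0,0,0],[0.5,0,0,-30,0,0,0],[0.5,0,0,-40,0,0,0],[0.5,0,0,-40,0,0,0],[0.5,0,0,0,0,0,0]]';python3 -m creep '[[0.5,0,-50,0,0,0,0],[0.4,0,-50,0,0,0,0],[0.3,0,-50,0,0,0,0],[0.3,10,-30,0,0,0,0],[0.3,0,0,0,0,0,0]]'
python3 - <<'E'
from zz import *
s=snap('side','side14')['frame'][:,:,::-1];t=snap('top','top14')['frame'][:,:,::-1];
z(s,240,150,170,150,4,'side14z');z(t,260,130,120,110,6,'top14z')
E
python3 go.py 463.4 39.7 180 40
```

```text
time_s: 47.3
ee_pos: [685.3, -49.3, 60.6]
ee_rot: [-180.0, 0.0, 86.0]
force: [0.9, 0.5, 0.5]
gripper_width: 45.4
time_s: 47.92
ee_pos: [687.5, -49.5, 180.5]
ee_rot: [179.5, 0.0, 86.0]
force: [0.5, 0.1, -0.1]
gripper_width: 45.9
time_s: 48.55
ee_pos: [504.1, -26.2, 175.3]
ee_rot: [-179.9, 0.0, 86.0]
force: [-0.3, 0.9, -0.6]
gripper_width: 63.9
t 48.65 pose [507.1 -26.8 175.6] [180.   0.  86.] F [ 0.7  0.8 -0.4] w 63.6
tool shift now-axes [ 63.3 -48.2  -4.5] target-axes [  9.3 -79.   -4.4] turn [ 0. -0. 46.]
```

View pics/side14z.png

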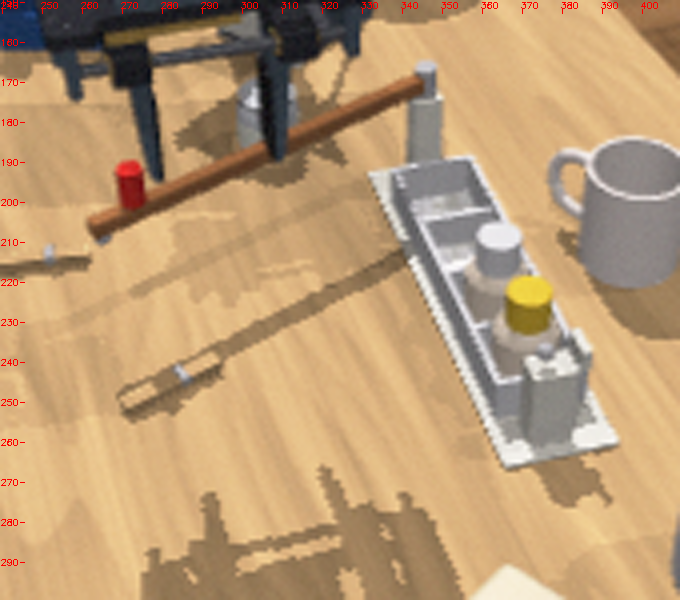

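View pics/top14z.png

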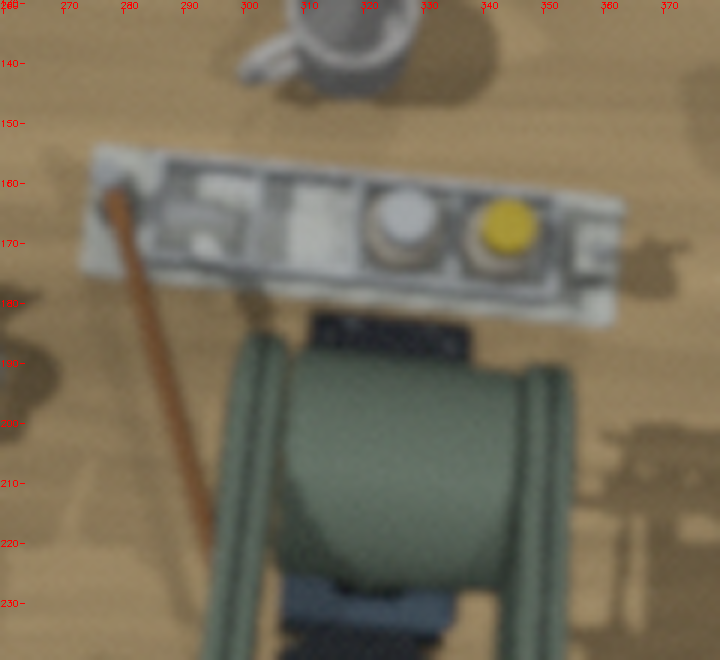

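View pics/side14.png

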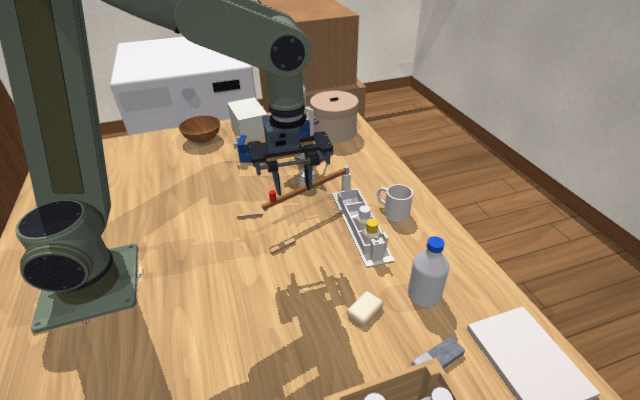

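```bash
python3 -m creep '[[0.3,0,0,0,0,0,9.2],[0.3,0,0,0,0,0,9.2],[0.3,0,0,0,0,0,9.2],[0.3,0,0,0,0,0,9.2],[0.3,0,0,0,0,0,9.2]]';python3 -m creep '[[0.3,4,-40,0,0,0,0],[0.3,4,-37,0,0,0,0],[0.3,0,0,0,0,0,0],[0.3,0,0,0,0,0,0]]';python3 go.py 463.8 41.2 108 40
python3 - <<'E'
from zz import *
S=load('side')
print(onz(S,240+130/4-.5,150+166/4-.5,129))
E
```

```text
time_s: 49.28
ee_pos: [508.0, -27.1, 175.2]
ee_rot: [180.0, 0.0, 39.7]
force: [0.0, -0.0, 0.3]
gripper_width: 63.9
time_s: 49.78
ee_pos: [464.5, 37.1, 175.6]
ee_rot: [179.9, -0.0, 40.0]
force: [0.4, 0.1, -0.3]
gripper_width: 63.5
t 49.77 pose [464.5  37.1 175.6] [179.9  -0.   40. ] F [ 0.4  0.1 -0.3] w 63.5
tool shift now-axes [ 2.1 -3.7 67.6] target-axes [ 2.1 -3.6 67.6] turn [ 0.1 -0.   0. ]
[465.5032258   41.91572037 129.        ]
```

```bash
python3 -m creep '[[0.3,2,-3.7,25,0,0,0],[0.3,0,0,30,0,0,0],[0.3,0,0,12,0,0,0],[0.3,0,0,0,0,0,0],[0.5,0,0,0,0,0,0]]' 8;python3 -m creep '[[0.8,0,0,0,0,0,0],[0.9,0,0,0,0,0,0],[0.9,0,0,0,0,0,0],[0.9,0,0,0,0,0,0],[0.9,0,0,0,0,0,0]]' 10;python3 go.py 590 -107 108 40
```

```text
time_s: 50.4
ee_pos: [463.4, 41.3, 109.6]
ee_rot: [179.9, -0.1, 40.0]
force: [-0.7, 0.3, 0.0]
gripper_width: 56.6
time_s: 51.02
ee_pos: [462.3, 41.5, 108.9]
ee_rot: [180.0, -0.0, 40.0]
force: [-0.5, 0.4, 0.8]
gripper_width: 17.6
t 51.02 pose [462.3  41.5 108.9] [180.  -0.  40.] F [-0.5  0.4  0.8] w 17.6
tool shift now-axes [  2.3 195.9   0.9] target-axes [  2.3 195.9   0.9] turn [ 0. -0. -0.]
```

Pinched at 17.6 mm. Lead it back.

```bash
python3 -m creep '[[0.9,-5.3,13,0,0,0,0],[0.9,-4.5,14,0,0,0,0],[0.9,-3.7,14,0,0,0,0],[0.9,-2.8,14,0,0,0,0],[0.9,-2,14,0,0,0,0]]' 12;python3 -m creep '[[0.9,-1.3,14,0,0,0,0],[0.9,-0.4,14,0,0,0,0],[0.9,0.4,14,0,0,0,0],[0.9,1.3,14,0,0,0,0],[0.9,2,14,0,0,0,0]]';python3 -m creep '[[0.9,2.8,14,0,0,0,0],[0.9,3.7,14,0,0,0,0],[0.9,4.5,14,0,0,0,0],[0.9,5.3,13,0,0,0,0],[0.9,0,0,0,0,0,0]]';python3 go.py 590 -107 108 40
```

```text
time_s: 51.65
ee_pos: [493.0, -24.2, 108.7]
ee_rot: [180.0, 0.0, 40.0]
force: [-0.3, 0.1, 1.8]
gripper_width: 17.8
time_s: 52.28
ee_pos: [539.9, -76.0, 108.7]
ee_rot: [180.0, -0.0, 40.0]
force: [-1.0, 0.8, 1.8]
gripper_width: 17.9
time_s: 52.9
ee_pos: [588.2, -107.7, 108.8]
ee_rot: [179.9, -0.0, 40.0]
force: [-1.3, 0.2, 3.1]
gripper_width: 17.7
t 52.9 pose [ 588.2 -107.7  108.8] [179.9  -0.   40. ] F [-1.3  0.2  3.1] w 17.7
tool shift now-axes [1.9 0.7 0.8] target-axes [1.9 0.7 0.8] turn [ 0.1 -0.  -0. ]
```

```bash
python3 -m creep '[[0.9,0,0,0,0,0,-9],[0.9,0,0,0,0,0,-9],[0.9,0,0,0,0,0,-9],[0.9,0,0,0,0,0,-9],[0.9,0,0,0,0,0,0]]'
python3 - <<'E'
from h import *
from scipy.optimize import least_squares
P=np.array([(462.3,41.5),(463.8,41.2),(493,-24.2),(539.9,-76),(588.2,-107.7),(589.6,-107.2),(530.2,-65.2),(487.3,-10.2)])
r=least_squares(lambda h:np.hypot(*(P-h).T)-245,[697,113]);print(r.x,np.round(r.fun,1))
s=state();p=s['ee_pos'][:2];print(s['ee_pos'],s['ee_rot'],s['force'])
H=np.array(r.x)
d=p-H; ang=np.arctan2(d[1],d[0]); w=np.radians(-3.9)
dirw=lambda a:np.array([np.cos(w)*-np.sin(a)+np.sin(w)*np.cos(a),np.sin(w)*-np.sin(a)-np.cos(w)*np.cos(a)])
a0=[a for a in np.linspace(0,.8,8001)][int(np.argmin([np.hypot(*(dirw(a)*245-d)) for a in np.linspace(0,.8,8001)]))];print('a',a0)
R=Ro.from_euler('xyz',s['ee_rot'],degrees=True)
q=p
for a in np.linspace(a0,0,9)[1:]:
    n=H+245*dirw(a); print(round(a,3),np.round(n,1),np.round(R.inv().apply([*(n-q),0]),1)); q=n
E
```

```text
time_s: 53.52
ee_pos: [586.7, -106.9, 108.6]
ee_rot: [-180.0, -0.0, 75.9]
force: [0.3, 0.1, 0.1]
gripper_width: 17.4
[697.89937224 112.08684959] [ 0.9 -0.4  1.1  0.6  0.6 -0.4 -1.  -1.5]
[ 586.69539833 -106.90728096  108.58072883] [-1.79984218e+02 -1.52773852e-03  7.58744945e+01] [0.28996527 0.09291805 0.13190072]
a 0.40180000000000005
0.352 [ 598.1 -111.7] [-1.8 12.2 -0. ]
0.301 [ 609.4 -116.4] [-1.8 12.2 -0. ]
0.251 [ 621.  -120.5] [-1.2 12.2 -0. ]
0.201 [ 632.8 -124.1] [-0.6 12.3 -0. ]
0.151 [ 644.7 -127.1] [ 0.  12.3 -0. ]
0.1 [ 656.8 -129.4] [ 0.7 12.3 -0. ]
0.05 [ 669.  -131.2] [ 1.3 12.2 -0. ]
0.0 [ 681.2 -132.3] [ 1.9 12.2 -0. ]
```

Hinge fits the predicted spot (698,112). Close to about 0.05, slowly.

```bash
python3 -m creep '[[0.9,-1.8,12.2,0,0,0,0],[0.9,-1.8,12.2,0,0,0,0],[0.9,-1.2,12.2,0,0,0,0],[0.9,-0.6,12.3,0,0,0,0],[0.9,0,0,0,0,0,0]]' 15;python3 -m creep '[[0.9,0,12.3,0,0,0,0],[0.9,0.7,12.3,0,0,0,0],[0.9,0.6,6,0,0,0,0],[0.9,0.6,6,0,0,0,0],[0.9,0,0,0,0,0,0]]';python3 go.py 681.2 -132.3 108 76;python3 -m creep '[[0.9,1,6,0,0,0,0],[0.9,0.9,6,0,0,0,0],[0.9,0,0,0,0,0,0]]' 20;python3 go.py 681.2 -132.3 108 76
```

```text
time_s: 54.15
ee_pos: [634.3, -124.7, 108.6]
ee_rot: [179.9, 0.0, 76.0]
force: [-1.2, -0.6, 0.7]
gripper_width: 17.5
time_s: 54.78
ee_pos: [668.2, -131.1, 108.8]
ee_rot: [-179.9, 0.0, 76.0]
force: [-2.4, -0.6, 1.5]
gripper_width: 17.3
t 54.77 pose [ 668.2 -131.1  108.8] [-179.9    0.    76. ] F [-2.4 -0.6  1.5] w 17.3
tool shift now-axes [ 2.  12.9  0.8] target-axes [ 2.  12.9  0.8] turn [-0.1  0.  -0. ]
time_s: 55.15
ee_pos: [679.3, -132.3, 108.6]
ee_rot: [-179.7, 0.1, 76.0]
force: [-7.7, -1.7, 4.6]
gripper_width: 17.1
t 55.15 pose [ 679.3 -132.3  108.6] [-1.797e+02  1.000e-01  7.600e+01] F [-7.7 -1.7  4.6] w 17.1
tool shift now-axes [0.4 1.8 0.6] target-axes [0.4 1.8 0.6] turn [-0.3  0.1 -0. ]
```

```bash
python3 -m creep '[[0.9,0.4,3,0,0,0,0],[0.9,0,0,0,0,0,0]]' 20;python3 -m creep '[[0.9,0.4,3,0,0,0,0],[0.9,0,0,0,0,0,0]]';python3 -m creep '[[0.9,0.4,3,0,0,0,0],[0.9,0,0,0,0,0,0]]';python3 go.py 681.2 -132.3 108 76
```

```text
time_s: 55.4
ee_pos: [679.5, -132.4, 108.5]
ee_rot: [-179.4, 0.1, 76.0]
force: [-13.3, -0.7, 6.5]
gripper_width: 17.5
time_s: 55.65
ee_pos: [679.6, -132.5, 108.3]
ee_rot: [-179.0, 0.2, 76.0]
force: [-19.8, 0.5, 9.6]
gripper_width: 17.5
time_s: 55.9
ee_pos: [679.7, -132.5, 108.1]
ee_rot: [-178.6, 0.2, 76.0]
force: [-25.7, 0.4, 13.0]
gripper_width: 17.2
t 55.9 pose [ 679.7 -132.5  108.1] [-178.6    0.2   76. ] F [-25.7   0.4  13. ] w 17.2
tool shift now-axes [0.5 1.4 0.1] target-axes [0.5 1.4 0.1] turn [-1.4  0.2 -0. ]
```

```bash
python3 -m creep '[[0.9,0,-4,0,0,0,0],[0.9,0,-5,0,0,0,0],[0.7,0,0,0,0,0,0],[0.6,0,0,0,0,0,0],[0.6,0,0,0,0,0,0]]';python3 go.py 681.2 -132.3 108 76;python3 -m creep '[[0.6,0,0,-10,0,0,0],[0.6,0,0,-40,0,0,0],[0.6,0,0,-40,0,0,0],[0.6,-10,-50,-20,0,0,0],[0.6,-10,-60,0,0,0,0]]'
python3 -m creep '[[0.6,-10,-60,0,0,0,0],[0.6,-10,-60,0,0,0,0],[0.6,0,0,0,0,0,0],[0.6,0,0,0,0,0,0]]'
python3 - <<'E'
from zz import *
s=snap('side','side15')['frame'][:,:,::-1];t=snap('top','top15')['frame'][:,:,::-1];
z(s,240,90,180,150,4,'side15z');z(t,260,130,120,90,6,'top15z');z(t,170,140,80,70,10,'top15s');z(s,325,160,80,110,5,'side15r')
E
```

```text
time_s: 56.52
ee_pos: [682.3, -130.8, 108.8]
ee_rot: [179.9, -0.0, 76.0]
force: [-0.3, -0.4, -0.6]
gripper_width: 36.5
t 56.52 pose [ 682.3 -130.8  108.8] [179.9  -0.   76. ] F [-0.3 -0.4 -0.6] w 36.5
tool shift now-axes [-1.7 -0.7  0.8] target-axes [-1.7 -0.7  0.8] turn [ 0.1 -0.  -0. ]
time_s: 57.15
ee_pos: [570.8, -124.1, 221.3]
ee_rot: [179.6, -0.0, 76.0]
force: [-0.8, 0.1, -0.9]
gripper_width: 36.6
time_s: 57.65
ee_pos: [449.8, -114.5, 220.0]
ee_rot: [179.8, -0.0, 76.0]
force: [-0.5, 0.1, -0.2]
gripper_width: 36.1
```

View pics/side15z.png

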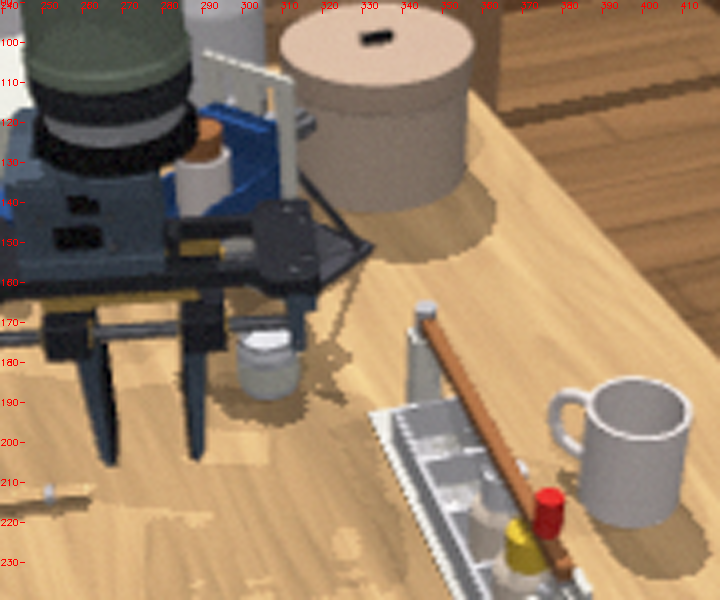

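View pics/top15z.png

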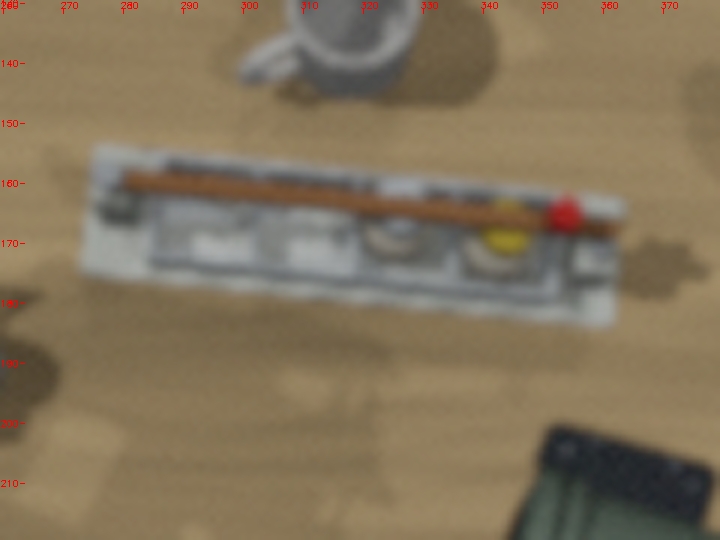

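View pics/top15s.png

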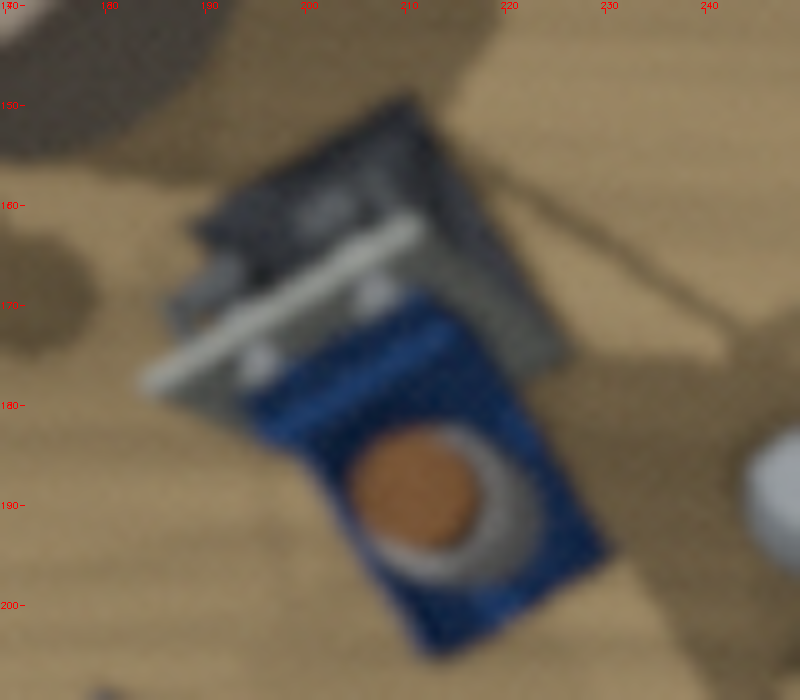

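View pics/side15r.png

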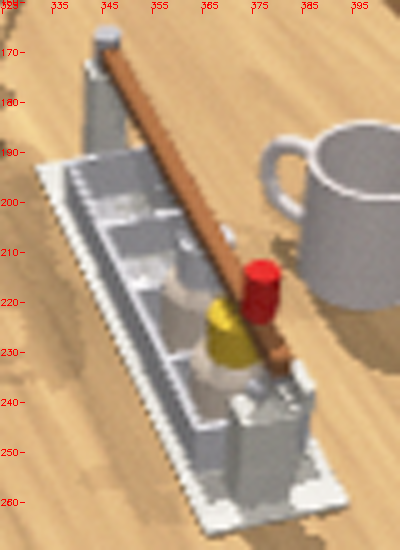

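```bash
python3 - <<'E'
from zz import *
S=load('side');T=load('top');f=lambda a:np.round(a,1)
print('knob',f(onz(T,353.8,165.3,129)),f(onz(S,325+262/5-.5,160+268/5-.5,129)))
print('jar',f(onz(T,210.8,188.3,180)))
# bar direction vs rack
g=lambda a,b:(260+a/6-.5,130+b/6-.5)
a,b=onz(T,*g(125,180),101),onz(T,*g(620,228),101); d=a-b;print('bar yaw',np.degrees(np.arctan2(-d[0],d[1])))
for p,q in (((82,272),(612,325)),((97,147),(625,207))):
    a,b=onz(T,*g(*p),4),onz(T,*g(*q),4); d=a-b;print('rack yaw',np.degrees(np.arctan2(-d[0],d[1])))
r=lambda a,b:(170+a/10-.5,140+b/10-.5)
print('flange back',f(onz(T,*r(243,395),170)),f(onz(T,*r(410,292),170)))
E
```

```text
knob [ 678.4 -130.3  129. ] [ 680.9 -128.6  129. ]
jar [584.3 297.7 180. ]
bar yaw -3.6811053645577054
rack yaw -3.9099181499196014
rack yaw -4.629808780473446
flange back [612.  352.4 170. ] [644.8 305.  170. ]
```

```bash
python3 -m creep '[[0.6,0,0,0,0,0,0],[0.6,0,0,0,0,0,0]]'; python3 -c "
from workcell import job_done
print(job_done())"
```

```text
time_s: 58.0
ee_pos: [449.3, -114.3, 218.5]
ee_rot: [-180.0, 0.0, 76.0]
force: [0.1, 0.7, -0.3]
gripper_width: 36.2
the job is handed in; nothing more can be done
None
```

The laundry bench is ready for the spin cycle. I handed the job in at about 58 s of the 210 s, and no verdict came back.

- **Shelf:** I hooked the nearer blue shelf into the upright and pressed it down. The closed fingers met the flange at 170 mm, its locked height, and it moved only about 0.7 mm more under 33 N.
- **Jar:** It stands upright on the shelf. The last picture puts its lid within about 2 mm of where I set it down, near the middle of the tray.
- **Bottles:** Only the white-capped and yellow-capped bottles were out; I saw no green- or orange-capped ones. They stand in the two pockets nearest the catch. I placed them with the keeper bar led round to about 1.2 rad.
- **Keeper bar:** I swung it shut last, to a hard stop at 26 N. In the last picture it lies along the rack to within about 1° (0.02 rad), about as close as I can measure. I took the click from the hard stop, not from a reading of the joint.

**What went wrong:** My first grip on the yellow bottle lifted before the fingers had closed. The picture showed the bottle had not moved, and the second try held. The two cameras disagreed by up to about 3 mm on some points, less than the clearances I was working with. The other things on the bench did not appear to move in the pictures, though I did not measure them.

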